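Mist the succulents and put them under the grow lamp

ROBOT

A 6-joint arm with a two-finger parallel gripper is mounted at the origin on the work surface. World frame = base frame: x ahead of the robot, y to its left, z up, the work surface at z = 0. Lengths are in mm, angles in rad, forces in N, time in s.
With the tool pointing down it reaches from about 275 to 1000 mm from the base axis. Payload 8.4 kg.
Tool frame: the origin (TCP) lies between the finger pads; the fingertips stand 25 mm ahead of it and the grasp point (between the pads) lies 6 mm ahead of it; z points along the fingers, y is the line along which they close (so a half turn about z gives the same grasp; the last joint's range is limited). The gripper opens to 85 mm and grips with 20 to 120 N. Pads are 22 mm wide; open, the fingers measure 114 mm over their backs; the gripper's body (76 mm by 85 mm) begins 54 mm behind the grasp point. The pads swing forward as they close: fully open they stand 13 mm farther back than shut.
Start: joints at [1.326, 0.353, 1.633, -0, 1.155, -0.002], TCP at [150.262, 606.671, 217.581] pointing down, gripper open.
Joint ranges: [-2.63, 2.63], [-0.92, 2.1], [0.06, 2.66], [-1.3, 4.44], [0, 2.69], [-3.02, 3.02]. Speed limits (rad/s): [2.22, 2.22, 2.79, 3.14, 3.14, 3.14].

INTERFACE

Orientations are given as [roll, pitch, yaw] about the fixed x, y, z axes, in that order (R = Rz(yaw) Ry(pitch) Rx(roll)).
In Python, from rig import r, eyes, workorder gives the robot as it stands. The module is installed in compiled form; this text tells all that it offers.
- The arm moves only by the tool step_arm, never from a script. Its argument "moves" is a list of rows, each an object of numbers: "tx", "ty", "tz": the shift along the tool's x, y, z scaled (see below); "ax", "ay", "az": the turn, a rotation vector about the tool's x, y, z scaled (see below). In form: [{"tx": .., "ty": .., "tz": .., "ax": .., "ay": .., "az": ..}, ...]. A call has 1 to 5 rows; each row shifts and turns the commanded pose from where the row before left it, along the tool's axes as they then stand; what a row does not reach is not made up. The controller multiplies each number of a shift by 25 mm and each number of a turn by 90 degrees. A row lasts 1/8 s, in which the tool goes at most 62.5 mm and 10.7 degrees, less where a joint would pass 70% of its speed; a pose out of reach is approached as far as the arm can. A call with a number of a shift or a turn outside -1 to 1 is refused whole. A call with a gripper value outside its range is refused whole. "gripper" is the opening, from 0 (shut) to 1 (fully open), set as the call begins (left out, the last holds). The fingers move at their own pace and stop on an object; "newtons" is the grip in N (left out, the last holds). Time passes only in rows, so rows that do not move let the fingers close. It gives the time, the measured TCP pose, the force, the opening and the grip force at its end, in the units of the state.
- r.sense(): the state, without advancing time (a new reading comes with each control period).
- eyes.grab_frame(name): name is "side" or "top" or "wrist"; returns (picture, depth): 480x640x3 uint8, red, green, blue; 480x640 float32, mm along the optical axis (not along the pixel's ray), 0 where there is no reading.
- eyes.camera_info(name): a dict with "intrinsics" (3x3 intrinsics, pixels), "k1" (the pictures are not rectified: a ray, as slopes to the right and down, at radius r is drawn at 1 + k1 r^2 times it, then the intrinsics apply), "cam_to_world" (4x4, takes a point from camera to world coordinates). Camera axes: x right, y up, looking along -z (the intrinsics and any distortion apply to the point x, -y, -z); pixel columns grow to the right and rows downward; lengths in mm; the calibration is good to about 2 mm. A picture is of the moment at which its call begins: read the wrist's pose just before it. camera_info takes no time and is no camera call; for the wrist camera it gives the pose at the moment of the call.
- workorder.sign_off(): hands the job in; it is judged then, once.
The state is a dict: "clock": time; "qpos": joint angles; "qvel": joint speeds; "joint_efforts": joint torques, N m; "eef_pos": TCP position; "tcp_rot": TCP orientation; "contact_force": force on the tool from outside, world axes, zero at the start; "wrist_torque": the same for the moment, N m; "opening": opening from 0.0 (shut) to 1.0 (fully open); "grasp_force": force on a finger pad.
Only numpy, scipy, OpenCV 4.12 (cv2) and the standard library are available. Lean on these libraries where they do the work, as an engineer would, in place of code of your own. Each camera call takes 0.05 s, during which the arm holds its last target. There are 200 camera calls.

TASK

Swing the little grow lamp aside so that its head is well clear of the metal plant tray, then stand all the potted succulents that are on the table upright on the tray's floor. With the lamp still aside, pick up the plant mister and hold it still for two seconds with its nozzle aimed at the middle of the group of pots on the tray from about 18 cm away, stand it back upright in the middle of its cork coaster, and then swing the lamp back so that its head is centred over the tray and stays there. Leave the teapot and the cup where they are.

Things in the scene. Friction and masses are not known exactly. Their poses are not given: they have to be found in the camera images.
- lamp (a joint): swing of the grow lamp's level arm about its fixed vertical post, rad. 0: the arm points from the post towards -x (the robot); positive swings the head towards -y (the robot's right), negative towards +y. Range -1.4 to 1.4. Stiff: about 0.6 N m of friction (2.5 N at the head); it stays where it is left. At the start the head hangs over the tray.
- lamp_head (a point): point on the axis of the upright round wooden grip (22 mm diameter, top at 262 mm) on the lamp's head, 240 mm above the table, 260 mm from the hinge axis. The head under it is a dark disc, 110 mm diameter, 172 to 194 mm above the table; the 16 mm wide arm to the post has its top at 206 mm. Swing the lamp by this grip; being round, it can turn between the fingers.
- lamp_hinge (a point): point on the vertical hinge axis of the lamp, 240 mm above the table; the post is fixed on the table (its top at 218 mm), beyond the tray as seen from the robot
- tray: fixed square aluminium tray, 192 by 192 mm outside, 180 by 180 mm inside, rim 14 mm high, floor 6 mm thick; origin: centre of its underside on the table, x and y along its sides, z up. Holds four pots two by two.
- tray_mid (a point): point above the tray's centre, 35 mm above the table: the middle of the pots, at which the mister is to be aimed
- coaster: fixed cork disc, 110 mm diameter, 4 mm thick, on the table; origin: centre of its underside. The mister's place.
- mister: plant mister: round amber bottle, 60 mm diameter, black head on top, 158 mm tall, 250 g; origin: centre of its underside, z up, nozzle side +x. The head is a block 50 mm along x (-20 to +30 mm), 26 mm wide along y, 118 to 158 mm above the underside: grip it across the 26 mm from above. Stands on the coaster at the start.
- nozzle (a point): tip of the mister's nozzle, 44 mm in +x and 126 mm up from the mister's origin; this point's own x axis is the spray direction: forward along the mister's +x and 45 degrees downward when the mister stands upright (y is the mister's y)
- teapot: bystander: blue teapot, 124 mm diameter, 144 mm tall, loose; origin: centre of its underside; its spout points to its +x
- cup: bystander: white teacup on a 132 mm saucer, one piece, 68 mm tall, loose; origin: centre of the underside
- pot1: potted succulent: straight round clay pot, 48 mm diameter, 55 mm tall, with a small firm plant on top reaching 78 mm; 130 to 250 g; stands on the table at the start; origin: centre of the pot's underside, z up. Absent in some starts (None).
- pot2: potted succulent: straight round clay pot, 48 mm diameter, 55 mm tall, with a small firm plant on top reaching 78 mm; 130 to 250 g; stands on the table at the start; origin: centre of the pot's underside, z up. Absent in some starts (None).
- pot3: potted succulent: straight round clay pot, 48 mm diameter, 55 mm tall, with a small firm plant on top reaching 78 mm; 130 to 250 g; stands on the table at the start; origin: centre of the pot's underside, z up. Absent in some starts (None).
- pot4: potted succulent: straight round clay pot, 48 mm diameter, 55 mm tall, with a small firm plant on top reaching 78 mm; 130 to 250 g; stands on the table at the start; origin: centre of the pot's underside, z up. Absent in some starts (None).
Mind the look-alikes: they are no part of the job. Leave any turquoise or yellow look-alike of the pot2 alone.

How it is judged:
By the outcome, as a careful person would: the job done as asked, in the order asked, and still so for the second after the job is handed in, with the robot touching nothing.
Of pot1, pot2, pot3, pot4 only 2 to 4 are there at a start; the rules pass over those that are not, and their reading is None.
At some moment in a run one of pot1, pot2, pot3, pot4 may be knocked a few centimetres aside while the robot is not near it.
It also fails if it takes over 210 s, if anything falls off the work surface, if the arm or the gripper's body presses on something with over 40 N, if the wrist force passes 120 N, or if a joint passes its speed limit or range.

## Working session

There is one attempt and no reset: what is moved stays moved. The work goes in short steps, Python scripts to look and compute and a tool call to move; the robot and the scene stay as the last step left them, time stands still between calls to the robot, and variables do not carry over. Pictures are saved under pics/ and viewed, at most 14 in all, crops included, and the job is handed in when it is done.

Besides the shell and the picture viewer there is one more tool, called after "Request:" by a JSON object that holds its "method" and its "body", one argument or row to a line. step_arm: Moves the arm, as the interface text tells. Its arguments: {"type":"object","properties":{"moves":{"type":"array","items":{"type":"object","properties":{"tx":{"type":"number"},"ty":{"type":"number"},"tz":{"type":"number"},"ax":{"type":"number"},"ay":{"type":"number"},"az":{"type":"number"}}}},"gripper":{"type":"number"},"newtons":{"type":"number"}},"required":["moves"]}

```bash
mkdir -p pics; cat > h.py <<'E'
import numpy as np, cv2
from rig import r, eyes, workorder
from scipy.spatial.transform import Rotation as R
def grab(n,save=None):
    info=eyes.camera_info(n); im,d=eyes.grab_frame(n)
    if save: cv2.imwrite('pics/'+save+'.png',im[:,:,::-1])
    return im,d,info
def ray(info,u,v):
    K=np.array(info['intrinsics']);k1=info['k1'];T=np.array(info['cam_to_world'])
    u=np.asarray(u,float);v=np.asarray(v,float)
    xd=(u-K[0,2])/K[0,0];yd=(v-K[1,2])/K[1,1];x,y=xd.copy(),yd.copy()
    for _ in range(20):
        f=1+k1*(x*x+y*y);x=xd/f;y=yd/f
    d=np.stack([x,-y,-np.ones_like(x)],-1)@T[:3,:3].T
    return T[:3,3],d
def onplane(info,u,v,z):
    o,d=ray(info,u,v);return o+d*((z-o[2])/d[...,2])[...,None]
def cloud(info,d):
    v,u=np.mgrid[0:480,0:640];o,dd=ray(info,u,v)
    P=o+dd*d[...,None].astype(float);P[d<=0]=np.nan
    return P
def st():
    s=r.sense();print('t',round(s['clock'],2),'p',np.round(s['eef_pos'],1),'rpy',np.round(s['tcp_rot'],3),'q',np.round(s['qpos'],2),'F',np.round(s['contact_force'],1),'op',round(s['opening'],3),round(s['grasp_force'],1));return s
E
python3 - <<'E'
from h import *
st()
for n in('top','side','wrist'):
    im,d,i=grab(n,n+'0');print(n,np.round(i['intrinsics'],1).tolist(),i['k1'],np.round(i['cam_to_world'],3).tolist())
    np.savez('pics/'+n+'0.npz',im=im,d=d,K=i['intrinsics'],k1=i['k1'],T=i['cam_to_world'])
E
```

```text
t 0.0 p [150.1 606.2 216.9] rpy [-3.14   0.     2.899] q [ 1.33  0.35  1.63 -0.    1.16 -0.  ] F [-0.4 -0.4 -0.1] op 0.999 0.0
top [[452.2, 0.0, 313.8], [0.0, 452.2, 238.6], [0.0, 0.0, 1.0]] 0.040415804837694774 [[-0.029, 0.993, -0.117, 438.273], [-0.999, -0.031, -0.023, -58.031], [-0.026, 0.116, 0.993, 1187.711], [0.0, 0.0, 0.0, 1.0]]
side [[449.3, 0.0, 316.6], [0.0, 449.3, 242.1], [0.0, 0.0, 1.0]] -0.04107560922500207 [[0.882, 0.364, -0.301, 282.629], [-0.472, 0.665, -0.579, -611.073], [-0.01, 0.652, 0.758, 866.78], [0.0, 0.0, 0.0, 1.0]]
wrist [[370.3, 0.0, 320.9], [0.0, 370.3, 236.8], [0.0, 0.0, 1.0]] -0.03874516586280894 [[0.241, -0.928, -0.285, 76.941], [0.971, 0.23, 0.073, 625.889], [-0.002, -0.294, 0.956, 373.712], [0.0, 0.0, 0.0, 1.0]]
```

View pics/top0.png

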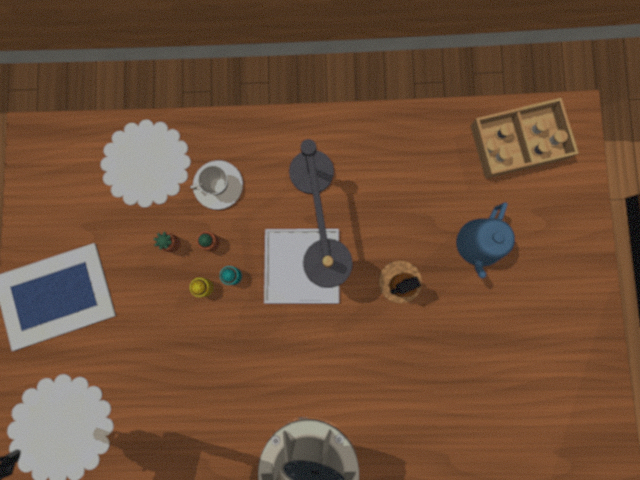

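View pics/side0.png

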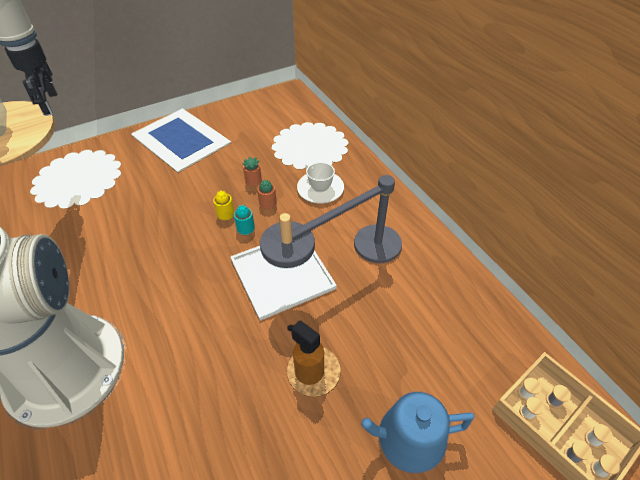

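The top view shows two clay pots at (166,241) and (207,241), with the yellow look-alike at (200,288) and the turquoise one at (231,275). The tray is at (302,266), the lamp grip at (328,261) and the post at (309,147). The mister is at (403,283) on its coaster and the teapot at (487,242). The side view agrees: pots at (252,172) and (266,195), mister at (305,350), grip at (286,228).

```bash
cat > m.py <<'E'
from h import *
def load(n):
    z=np.load('pics/'+n+'.npz');return z['im'],z['d'],dict(intrinsics=z['K'],k1=float(z['k1']),cam_to_world=z['T'])
if __name__=='__main__':
    for n in('top0','side0'):
        im,d,i=load(n);P=cloud(i,d);hsv=cv2.cvtColor(im,cv2.COLOR_RGB2HSV);H,S,V=[hsv[...,k].astype(int) for k in range(3)]
        print(n)
        X,Y,Z=P[...,0],P[...,1],P[...,2]
        def rep(name,m):
            c,l,s,_=cv2.connectedComponentsWithStats(m.astype(np.uint8))
            for k in range(1,c):
                if s[k,4]<15: continue
                q=P[l==k];q=q[~np.isnan(q[:,0])]
                if len(q)<10: continue
                lo,hi=np.percentile(q,[3,97],axis=0)
                print(name,s[k].tolist(),'mid',np.round((lo+hi)/2),'lo',np.round(lo),'hi',np.round(hi))
        reg=(X>200)&(X<900)&(Y>-600)&(Y<600)
        rep('green',(H>50)&(H<88)&(S>60)&(Z>40)&reg)
        rep('z45-60',(Z>45)&(Z<58)&reg)
        rep('lamphead170-196',(Z>165)&(Z<197)&reg)
        rep('grip',(Z>215)&reg&(X>300))
        rep('tray',(S<40)&(V>120)&(Z<25)&reg)
        rep('mist',(Z>140)&(Z<165)&reg)
        rep('z>100',(Z>100)&(Z<140)&reg)
        rep('cork',(H>8)&(H<22)&(Z<12)&(V>150)&(S<170)&reg)
E
python3 m.py
```

```text
top0
green [155, 233, 16, 15, 155] mid [577. 344.  71.] lo [561. 329.  65.] hi [592. 360.  77.]
green [199, 234, 12, 12, 106] mid [575. 240.  72.] lo [563. 228.  65.] hi [588. 252.  79.]
green [220, 266, 19, 19, 127] mid [487. 185.  61.] lo [467. 164.  50.] hi [507. 205.  72.]
z45-60 [476, 105, 61, 69, 424] mid [ 811. -528.   49.] lo [ 728. -593.   46.] hi [ 894. -463.   53.]
z45-60 [200, 167, 26, 26, 101] mid [734. 226.  52.] lo [704. 197.  45.] hi [764. 255.  58.]
z45-60 [493, 206, 6, 8, 25] mid [ 631. -490.   50.] lo [ 623. -496.   45.] hi [ 638. -485.   55.]
z45-60 [461, 221, 14, 41, 103] mid [ 553. -415.   51.] lo [ 506. -429.   46.] hi [ 600. -402.   57.]
z45-60 [197, 231, 19, 19, 127] mid [576. 242.  52.] lo [554. 220.  46.] hi [598. 264.  57.]
z45-60 [162, 232, 13, 19, 80] mid [576. 337.  52.] lo [555. 324.  46.] hi [598. 350.  57.]
z45-60 [220, 266, 19, 19, 134] mid [487. 184.  53.] lo [464. 162.  49.] hi [509. 206.  58.]
z45-60 [190, 278, 20, 19, 145] mid [460. 259.  53.] lo [439. 237.  48.] hi [481. 281.  58.]
lamphead170-196 [303, 238, 49, 50, 1665] mid [500. -63. 193.] l
[... 5856 characters left out ...]
i [ 480. -417.  124.]
cork [110, 108, 433, 372, 79905] mid [545.  -9.  -1.] lo [ 216. -532.   -4.] hi [874. 514.   2.]
cork [264, 313, 14, 6, 19] mid [434. -93.   1.] lo [420. -96.  -2.] hi [448. -89.   3.]
cork [505, 365, 76, 76, 1793] mid [ 820. -527.    6.] lo [ 764. -578.    2.] hi [ 875. -475.   10.]
cork [555, 403, 44, 43, 446] mid [ 837. -589.    5.] lo [ 786. -600.    2.] hi [ 889. -577.    8.]
cork [450, 421, 13, 5, 37] mid [ 646. -475.   -2.] lo [ 635. -480.   -4.] hi [ 657. -471.    1.]
cork [445, 450, 16, 14, 181] mid [ 600. -520.   -1.] lo [ 587. -531.   -4.] hi [ 613. -509.    2.]
cork [373, 467, 18, 13, 144] mid [ 471. -485.   -1.] lo [ 459. -495.   -3.] hi [ 483. -476.    2.]
```

Request:
{"method": "step_arm", "body": {
  "moves": [
    {"tz": -0.42,"az": 0.11},
    {"tz": -0.42,"az": 0.11},
    {"tz": -0.42,"az": 0.11},
    {"tz": -0.42,"az": 0.11},
    {"tz": -0.42,"az": 0.11}
  ],
  "gripper": 1,
  "newtons": 30
}}

```text
schema error: expected keys tx, ty, tz, ax, ay, az
```

Request:
{"method": "step_arm", "body": {
  "moves": [
    {"tz": -0.42,"az": 0.11},
    {"tz": -0.42,"az": 0.11},
    {"tz": -0.42,"az": 0.075},
    {},
    {}
  ]
}}

```text
schema error: expected keys tx, ty, tz, ax, ay, az
```

```bash
python3 -c "
from h import *
st()"
```

```text
t 0.15 p [150.2 606.3 217. ] rpy [-3.14   0.     2.899] q [ 1.33  0.35  1.63 -0.    1.16 -0.  ] F [ 0.2  0.7 -0.1] op 1.001 0.0
```

All keys are needed in every row.

Request:
{"method": "step_arm", "body": {
  "moves": [
    {"tx": 0,"ty": 0,"tz": -0.42,"ax": 0,"ay": 0,"az": 0.11},
    {"tx": 0,"ty": 0,"tz": -0.42,"ax": 0,"ay": 0,"az": 0.11},
    {"tx": 0,"ty": 0,"tz": -0.42,"ax": 0,"ay": 0,"az": 0.11},
    {"tx": 0,"ty": 0,"tz": -0.42,"ax": 0,"ay": 0,"az": 0.11},
    {"tx": 0,"ty": 0,"tz": -0.42,"ax": 0,"ay": 0,"az": 0.11}
  ],
  "gripper": 1,
  "newtons": 30
}}

```text
clock: 0.78
eef_pos: [150.2, 606.5, 270.1]
tcp_rot: [-3.141, 0.0, 2.029]
contact_force: [0.1, 0.7, -0.4]
opening: 1.001
grasp_force: 0.0
```

Request:
{"method": "step_arm", "body": {
  "moves": [
    {"tx": 0,"ty": 0,"tz": -0.42,"ax": 0,"ay": 0,"az": 0.11},
    {"tx": 0,"ty": 0,"tz": -0.42,"ax": 0,"ay": 0,"az": 0.11},
    {"tx": 0,"ty": 0,"tz": -0.42,"ax": 0,"ay": 0,"az": 0.076},
    {"tx": 0,"ty": 0,"tz": 0,"ax": 0,"ay": 0,"az": 0}
  ]
}}

```text
clock: 1.27
eef_pos: [150.3, 607.0, 302.1]
tcp_rot: [3.141, -0.001, 1.571]
contact_force: [1.1, -0.2, -0.6]
opening: 1.001
grasp_force: 0.0
```

Request:
{"method": "step_arm", "body": {
  "moves": [
    {"tx": 0,"ty": 1,"tz": 0,"ax": 0,"ay": 0,"az": 0},
    {"tx": -1,"ty": 1,"tz": 0,"ax": 0,"ay": 0,"az": 0},
    {"tx": -1,"ty": 1,"tz": 0,"ax": 0,"ay": 0,"az": 0},
    {"tx": -1,"ty": 1,"tz": 0,"ax": 0,"ay": 0,"az": 0},
    {"tx": -1,"ty": 1,"tz": 0,"ax": 0,"ay": 0,"az": 0}
  ]
}}

```text
clock: 1.9
eef_pos: [275.7, 505.4, 300.8]
tcp_rot: [-3.141, 0.001, 1.573]
contact_force: [-0.1, -0.3, -0.3]
opening: 1.002
grasp_force: 0.0
```

```bash
python3 -c "
from h import *
st()"
```

```text
t 1.9 p [275.7 505.4 300.8] rpy [-3.141e+00  1.000e-03  1.573e+00] q [ 1.07  0.21  1.64 -0.    1.29  1.07] F [-0.1 -0.3 -0.3] op 1.002 0.0
```

Request:
{"method": "step_arm", "body": {
  "moves": [
    {"tx": -1,"ty": 1,"tz": 0,"ax": 0,"ay": 0,"az": 0},
    {"tx": -1,"ty": 1,"tz": 0,"ax": 0,"ay": 0,"az": 0},
    {"tx": -1,"ty": 1,"tz": 0,"ax": 0,"ay": 0,"az": 0},
    {"tx": -1,"ty": 1,"tz": 0,"ax": 0,"ay": 0,"az": 0},
    {"tx": -1,"ty": 1,"tz": 0,"ax": 0,"ay": 0,"az": 0}
  ]
}}

```text
clock: 2.52
eef_pos: [400.6, 380.3, 300.9]
tcp_rot: [-3.141, 0.001, 1.573]
contact_force: [0.2, 0.4, -0.3]
opening: 1.007
grasp_force: 0.0
```

Request:
{"method": "step_arm", "body": {
  "moves": [
    {"tx": -1,"ty": 1,"tz": 0,"ax": 0,"ay": 0,"az": 0},
    {"tx": -1,"ty": 1,"tz": 0,"ax": 0,"ay": 0,"az": 0},
    {"tx": -1,"ty": 1,"tz": 0,"ax": 0,"ay": 0,"az": 0},
    {"tx": -1,"ty": 0.98,"tz": 0,"ax": 0,"ay": 0,"az": 0},
    {"tx": -1,"ty": 0,"tz": 0,"ax": 0,"ay": 0,"az": 0}
  ]
}}

```text
clock: 3.15
eef_pos: [500.5, 255.2, 300.6]
tcp_rot: [-3.141, 0.001, 1.572]
contact_force: [-0.2, 0.6, -1.0]
opening: 1.006
grasp_force: 0.0
```

Request:
{"method": "step_arm", "body": {
  "moves": [
    {"tx": -1,"ty": 0,"tz": 0,"ax": 0,"ay": 0,"az": 0},
    {"tx": -1,"ty": 0,"tz": 0,"ax": 0,"ay": 0,"az": 0},
    {"tx": -1,"ty": 0,"tz": 0,"ax": 0,"ay": 0,"az": 0},
    {"tx": -1,"ty": 0,"tz": 0,"ax": 0,"ay": 0,"az": 0},
    {"tx": -1,"ty": 0,"tz": 0,"ax": 0,"ay": 0,"az": 0}
  ]
}}

```text
clock: 3.78
eef_pos: [498.9, 130.5, 300.9]
tcp_rot: [-3.141, 0.0, 1.573]
contact_force: [-0.2, 0.2, 0.7]
opening: 0.998
grasp_force: 0.0
```

Request:
{"method": "step_arm", "body": {
  "moves": [
    {"tx": -1,"ty": 0,"tz": 0,"ax": 0,"ay": 0,"az": 0},
    {"tx": -1,"ty": 0,"tz": 0,"ax": 0,"ay": 0,"az": 0},
    {"tx": -1,"ty": 0,"tz": 0,"ax": 0,"ay": 0,"az": 0}
  ]
}}

```text
clock: 4.15
eef_pos: [498.9, 55.5, 300.9]
tcp_rot: [-3.141, 0.0, 1.573]
contact_force: [0.2, 0.4, -0.7]
opening: 1.0
grasp_force: 0.0
```

```bash
python3 - <<'E'
from h import *
st()
im,d,i=grab('wrist','w1');P=cloud(i,d)
print(np.round(i['cam_to_world'],2).tolist())
m=(P[...,2]>255)&(P[...,2]<268)&(P[...,0]>420)
q=P[m]; print(len(q),np.round(np.percentile(q,[3,97],axis=0)) if len(q) else '')
E
```

```text
t 4.15 p [498.9  55.5 300.9] rpy [-3.141  0.     1.573] q [ 0.11  0.08  1.79 -0.    1.27  0.11] F [ 0.2  0.4 -0.7] op 1.0 0.0
[[1.0, -0.0, 0.0, 498.65], [0.0, 0.96, 0.3, 132.2], [-0.0, -0.3, 0.96, 457.68], [0.0, 0.0, 0.0, 1.0]]
296 [[492. -57. 255.]
 [509. -51. 263.]]
```

View pics/w1.png

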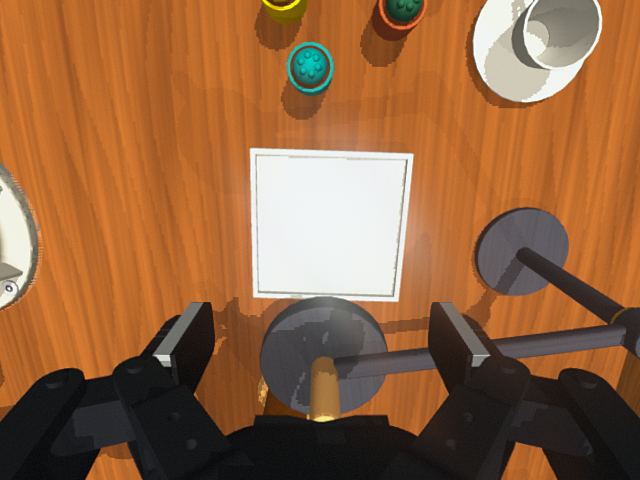

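The wrist view shows the grip at (324,388) midway between the fingers, the empty tray at (328,225), and the turquoise look-alike and one clay pot at the top. On to the grip.

Request:
{"method": "step_arm", "body": {
  "moves": [
    {"tx": -1,"ty": 0,"tz": 0,"ax": 0,"ay": 0,"az": 0},
    {"tx": -1,"ty": 0.04,"tz": 0,"ax": 0,"ay": 0,"az": 0},
    {"tx": -1,"ty": 0,"tz": 0,"ax": 0,"ay": 0,"az": 0},
    {"tx": -1,"ty": 0,"tz": 0,"ax": 0,"ay": 0,"az": 0},
    {"tx": -0.8,"ty": 0,"tz": 0,"ax": 0,"ay": 0,"az": 0}
  ]
}}

```text
clock: 4.82
eef_pos: [499.9, -64.2, 301.0]
tcp_rot: [-3.141, -0.0, 1.572]
contact_force: [-0.1, 0.1, -0.0]
opening: 1.004
grasp_force: 0.0
```

Request:
{"method": "step_arm", "body": {
  "moves": [
    {"tx": 0,"ty": 0,"tz": 0.8,"ax": 0,"ay": 0,"az": 0},
    {"tx": 0,"ty": 0,"tz": 0.8,"ax": 0,"ay": 0,"az": 0},
    {"tx": 0,"ty": 0,"tz": 0.6,"ax": 0,"ay": 0,"az": 0}
  ]
}}

```text
clock: 5.2
eef_pos: [499.7, -63.4, 245.3]
tcp_rot: [-3.14, -0.0, 1.572]
contact_force: [1.0, -0.4, -0.1]
opening: 0.999
grasp_force: 0.0
```

Request:
{"method": "step_arm", "body": {
  "moves": [
    {"tx": 0,"ty": 0,"tz": 0,"ax": 0,"ay": 0,"az": 0},
    {"tx": 0,"ty": 0,"tz": 0,"ax": 0,"ay": 0,"az": 0},
    {"tx": 0,"ty": 0,"tz": 0,"ax": 0,"ay": 0,"az": 0},
    {"tx": 0,"ty": 0,"tz": 0,"ax": 0,"ay": 0,"az": 0},
    {"tx": 0,"ty": 0,"tz": 0,"ax": 0,"ay": 0,"az": 0}
  ],
  "gripper": 0,
  "newtons": 30
}}

```text
clock: 5.82
eef_pos: [501.0, -63.8, 248.3]
tcp_rot: [3.139, 0.0, 1.57]
contact_force: [-1.8, -0.6, 10.2]
opening: 0.001
grasp_force: 4.9
```

```bash
python3 - <<'E'
from h import *
st()
p=r.sense()['eef_pos'];h=np.array([757.5,-30]);L=np.hypot(*(h-p[:2]));th=np.arctan2(h[1]-p[1],h[0]-p[0]);print(L,th)
t=np.linspace(th,1.22,14);x=h[0]-260*np.cos(t);y=h[1]-260*np.sin(t)
for a,b in zip(np.diff(x),np.diff(y)):print('tx %.2f ty %.2f'%(b/25,a/25))
E
```

```text
t 5.83 p [501.  -63.8 248.3] rpy [3.139 0.    1.57 ] q [-0.13  0.13  1.85 -0.    1.15 -0.13] F [-1.8 -0.6 10.2] op 0.001 4.9
258.6855677441036 0.13099661090878362
tx -0.86 ty 0.15
tx -0.84 ty 0.22
tx -0.82 ty 0.29
tx -0.79 ty 0.36
tx -0.76 ty 0.42
tx -0.72 ty 0.49
tx -0.68 ty 0.54
tx -0.63 ty 0.60
tx -0.58 ty 0.65
tx -0.52 ty 0.70
tx -0.46 ty 0.74
tx -0.40 ty 0.77
tx -0.33 ty 0.80
```

The gripper shut fully, so it missed the grip. I'll look.

```bash
python3 - <<'E'
from h import *
im,d,i=grab('side');c=cv2.resize(im[130:330,180:440],None,fx=3,fy=3);cv2.imwrite('pics/s2.png',c[:,:,::-1])
P=cloud(i,d);m=(P[...,2]>165)&(P[...,2]<197)&(P[...,0]>400)&(P[...,0]<640);q=P[m];print(np.round(np.percentile(q,[3,97],axis=0)))
st()
E
```

```text
[[ 449. -118.  177.]
 [ 548.  -22.  195.]]
t 5.88 p [501.1 -63.8 248.3] rpy [3.139 0.    1.57 ] q [-0.13  0.13  1.85 -0.    1.15 -0.13] F [-2.3  0.7 10.3] op 0.003 5.0
```

View pics/s2.png

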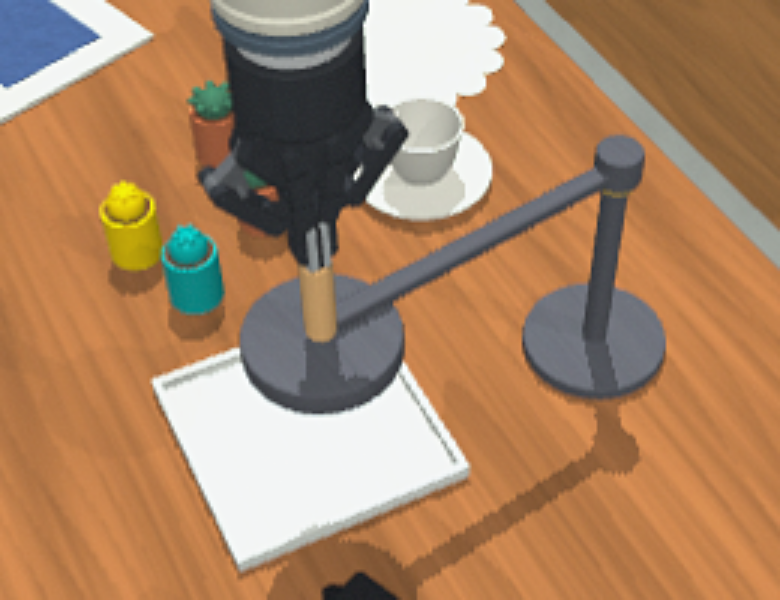

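The shut fingertips stand on or just behind the top of the wooden grip, at crop (318,262). I'll measure them with depth from both cameras.

```bash
python3 - <<'E'
from h import *
im,d,i=grab('side');P=cloud(i,d)
for v in range(196,246,3):print(v,[(im[v,u].tolist(),np.round(P[v,u]).tolist()) for u in (285,)])
im,d,i=grab('wrist','w3');P=cloud(i,d)
m=(P[...,2]>205)&(P[...,2]<290)&(np.abs(P[...,0]-500)<25)&(P[...,1]<-20)
H=cv2.cvtColor(im,cv2.COLOR_RGB2HSV);w=m&(H[...,1]>90);print(w.sum(),np.round(np.percentile(P[w],[3,50,97],axis=0)) if w.any() else '')
s=r.sense();print(s['wrist_torque'])
E
```

```text
196 [([46, 50, 54], [505.0, -64.0, 312.0])]
199 [([44, 47, 50], [502.0, -69.0, 310.0])]
202 [([38, 39, 42], [501.0, -72.0, 305.0])]
205 [([35, 36, 38], [499.0, -74.0, 301.0])]
208 [([94, 96, 99], [498.0, -77.0, 296.0])]
211 [([102, 105, 106], [497.0, -77.0, 288.0])]
214 [([143, 149, 150], [498.0, -74.0, 278.0])]
217 [([144, 149, 150], [497.0, -76.0, 272.0])]
220 [([186, 157, 124], [496.0, -76.0, 264.0])]
223 [([189, 150, 100], [496.0, -75.0, 256.0])]
226 [([191, 150, 99], [496.0, -73.0, 245.0])]
229 [([188, 149, 98], [495.0, -73.0, 238.0])]
232 [([187, 148, 99], [495.0, -73.0, 229.0])]
235 [([187, 148, 98], [494.0, -73.0, 221.0])]
238 [([185, 146, 97], [494.0, -73.0, 213.0])]
241 [([183, 144, 95], [493.0, -74.0, 205.0])]
244 [([84, 86, 88], [493.0, -71.0, 192.0])]
1919 [[492. -59. 208.]
 [501. -52. 244.]
 [511. -51. 263.]]
[0.01947291 0.30650272 0.01977898]
```

View pics/w3.png

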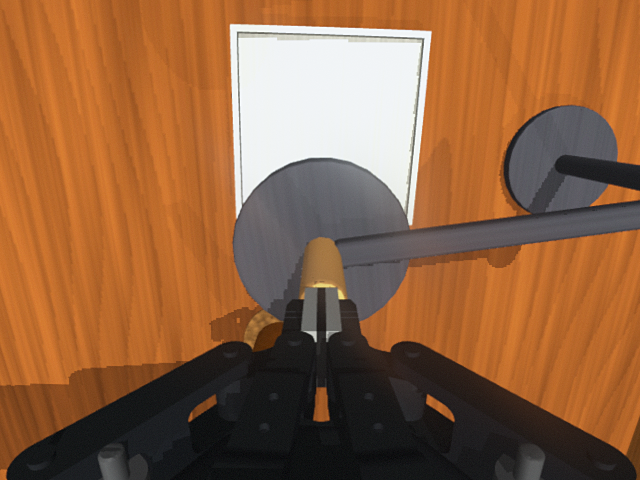

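```bash
python3 - <<'E'
from h import *
st()
im,d,i=grab('wrist');P=cloud(i,d);print(np.round(i['cam_to_world'],2)[:3,3])
for v in range(276,345,5):print(v,[(im[v,u].tolist(),np.round(P[v,u]).tolist()) for u in (312,332)])
E
```

```text
t 5.97 p [501.1 -63.8 248.3] rpy [3.139 0.    1.57 ] q [-0.13  0.13  1.85 -0.    1.15 -0.13] F [-1.5  0.2  9.5] op 0.001 5.0
[500.54  12.94 405.07]
276 [([151, 112, 69], [497.0, -52.0, 254.0]), ([165, 118, 69], [506.0, -51.0, 256.0])]
281 [([158, 113, 68], [497.0, -52.0, 260.0]), ([173, 129, 73], [505.0, -52.0, 260.0])]
286 [([202, 151, 85], [497.0, -53.0, 262.0]), ([240, 213, 120], [505.0, -53.0, 262.0])]
291 [([112, 109, 104], [497.0, -51.0, 271.0]), ([111, 108, 105], [505.0, -51.0, 270.0])]
296 [([110, 108, 102], [497.0, -51.0, 275.0]), ([110, 107, 101], [505.0, -52.0, 274.0])]
301 [([108, 107, 105], [497.0, -51.0, 280.0]), ([110, 107, 102], [505.0, -51.0, 279.0])]
306 [([110, 110, 105], [497.0, -51.0, 285.0]), ([111, 107, 102], [505.0, -51.0, 283.0])]
311 [([113, 113, 108], [497.0, -51.0, 287.0]), ([106, 103, 98], [505.0, -51.0, 287.0])]
316 [([111, 110, 106], [498.0, -51.0, 291.0]), ([109, 105, 103], [504.0, -51.0, 291.0])]
321 [([107, 109, 105], [498.0, -51.0, 294.0]), ([107, 106, 102], [504.0, -52.0, 294.0])]
326 [([109, 108, 104], [498.0, -52.0, 296.0]), ([107, 110, 102], [504.0, -51.0, 297.0])]
331 [([177, 178, 172], [498.0, -51.0, 300.0]), ([172, 175, 170], [504.0, -51.0, 300.0])]
336 [([89, 89, 86], [498.0, -53.0, 300.0]), ([32, 29, 28], [504.0, -51.0, 304.0])]
341 [([26, 24, 25], [498.0, -50.0, 307.0]), ([34, 28, 29], [504.0, -51.0, 307.0])]
```

Request:
{"method": "step_arm", "body": {
  "moves": [
    {"tx": 0,"ty": 0,"tz": -1,"ax": 0,"ay": 0,"az": 0},
    {"tx": 0,"ty": 0,"tz": -1,"ax": 0,"ay": 0,"az": 0},
    {"tx": 0,"ty": 0,"tz": -0.4,"ax": 0,"ay": 0,"az": 0}
  ]
}}

```text
clock: 6.4
eef_pos: [500.9, -63.7, 308.2]
tcp_rot: [3.139, 0.0, 1.57]
contact_force: [0.1, -0.7, -0.4]
opening: 0.001
grasp_force: 0.0
```

```bash
python3 - <<'E'
from h import *
s=st();print(s['wrist_torque'])
im,d,i=grab('wrist');P=cloud(i,d);print(np.round(i['cam_to_world'],2)[:3,3])
for v in range(276,345,5):print(v,[(im[v,u].tolist(),np.round(P[v,u]).tolist()) for u in (312,332)])
im,d,i=grab('side');P=cloud(i,d)
g=(P[...,2]>265)&(P[...,1]<-50)&(P[...,0]>470)&(P[...,0]<530)&(im.mean(2)>80)&(im.max(2).astype(int)-im.min(2)<15);q=P[g];print(len(q),np.round(np.percentile(q,[2,50,98],axis=0)))
E
```

```text
t 6.4 p [500.9 -63.7 308.2] rpy [3.139 0.    1.57 ] q [-0.13  0.08  1.78  0.    1.28 -0.13] F [ 0.1 -0.7 -0.4] op 0.001 0.0
[ 0.00682359 -0.02806254  0.01936002]
[500.37  12.99 464.99]
276 [([107, 97, 94], [494.0, -103.0, 195.0]), ([102, 92, 93], [509.0, -103.0, 194.0])]
281 [([102, 94, 91], [494.0, -107.0, 195.0]), ([101, 93, 92], [509.0, -108.0, 195.0])]
286 [([106, 95, 93], [493.0, -112.0, 195.0]), ([101, 88, 90], [509.0, -112.0, 194.0])]
291 [([117, 110, 105], [497.0, -51.0, 331.0]), ([118, 110, 103], [505.0, -51.0, 330.0])]
296 [([115, 112, 104], [497.0, -52.0, 334.0]), ([120, 112, 104], [505.0, -51.0, 335.0])]
301 [([115, 112, 105], [497.0, -51.0, 339.0]), ([117, 108, 100], [505.0, -51.0, 340.0])]
306 [([114, 111, 106], [497.0, -51.0, 343.0]), ([118, 110, 102], [504.0, -51.0, 344.0])]
311 [([113, 113, 108], [497.0, -52.0, 346.0]), ([115, 107, 100], [504.0, -51.0, 347.0])]
316 [([112, 109, 106], [497.0, -51.0, 351.0]), ([116, 110, 103], [504.0, -52.0, 350.0])]
321 [([110, 109, 104], [497.0, -51.0, 354.0]), ([113, 108, 102], [504.0, -51.0, 355.0])]
326 [([111, 111, 106], [497.0, -52.0, 356.0]), ([114, 110, 106], [504.0, -52.0, 356.0])]
331 [([176, 179, 172], [498.0, -52.0, 359.0]), ([123, 122, 116], [504.0, -51.0, 360.0])]
336 [([90, 91, 87], [498.0, -54.0, 359.0]), ([35, 30, 26], [504.0, -50.0, 365.0])]
341 [([26, 23, 22], [498.0, -51.0, 367.0]), ([37, 31, 29], [504.0, -50.0, 367.0])]
1891 [[ 471. -132.  341.]
 [ 504. -100.  581.]
 [ 529.  -75.  651.]]
```

With TCP z at 248.3 the tips touched the 262 mm grip top, so the real fingertips are about 15 mm behind the reported TCP. The pads appear at TCP +20 to +50 mm, which puts the grasp point near TCP z + 34. I'll use that measured offset from now on, so the grip grasp needs TCP z of about 206.

Request:
{"method": "step_arm", "body": {
  "moves": [
    {"tx": 0,"ty": 0,"tz": 0,"ax": 0,"ay": 0,"az": 0},
    {"tx": 0,"ty": 0,"tz": 0,"ax": 0,"ay": 0,"az": 0},
    {"tx": 0,"ty": 0,"tz": 0,"ax": 0,"ay": 0,"az": 0},
    {"tx": 0,"ty": 0,"tz": 0.4,"ax": 0,"ay": 0,"az": 0},
    {"tx": 0,"ty": 0,"tz": 0.6,"ax": 0,"ay": 0,"az": 0}
  ],
  "gripper": 1
}}

```text
clock: 7.12
eef_pos: [500.2, -63.6, 280.7]
tcp_rot: [3.141, 0.0, 1.57]
contact_force: [-0.5, -0.0, 0.2]
opening: 1.0
grasp_force: 0.0
```

Request:
{"method": "step_arm", "body": {
  "moves": [
    {"tx": 0,"ty": 0,"tz": 0.6,"ax": 0,"ay": 0,"az": 0},
    {"tx": 0,"ty": 0,"tz": 0.6,"ax": 0,"ay": 0,"az": 0},
    {"tx": 0,"ty": 0,"tz": 0.6,"ax": 0,"ay": 0,"az": 0},
    {"tx": 0,"ty": 0,"tz": 0.6,"ax": 0,"ay": 0,"az": 0},
    {"tx": 0,"ty": 0,"tz": 0.6,"ax": 0,"ay": 0,"az": 0}
  ]
}}

```text
clock: 7.75
eef_pos: [500.2, -63.7, 205.5]
tcp_rot: [-3.142, 0.0, 1.57]
contact_force: [-0.7, -0.7, -0.7]
opening: 1.0
grasp_force: 0.0
```

Request:
{"method": "step_arm", "body": {
  "moves": [
    {"tx": 0,"ty": 0,"tz": 0.08,"ax": 0,"ay": 0,"az": 0},
    {"tx": 0,"ty": 0,"tz": 0,"ax": 0,"ay": 0,"az": 0},
    {"tx": 0,"ty": 0,"tz": 0,"ax": 0,"ay": 0,"az": 0},
    {"tx": 0,"ty": 0,"tz": 0,"ax": 0,"ay": 0,"az": 0},
    {"tx": 0,"ty": 0,"tz": 0,"ax": 0,"ay": 0,"az": 0}
  ],
  "gripper": 0,
  "newtons": 30
}}

```text
clock: 8.38
eef_pos: [501.6, -63.7, 205.4]
tcp_rot: [3.138, 0.0, 1.57]
contact_force: [5.3, 1.6, 0.7]
opening: 0.247
grasp_force: 33.2
```

Request:
{"method": "step_arm", "body": {
  "moves": [
    {"tx": -0.86,"ty": 0.15,"tz": 0,"ax": 0,"ay": 0,"az": 0},
    {"tx": -0.84,"ty": 0.22,"tz": 0,"ax": 0,"ay": 0,"az": 0},
    {"tx": -0.82,"ty": 0.29,"tz": 0,"ax": 0,"ay": 0,"az": 0},
    {"tx": -0.79,"ty": 0.36,"tz": 0,"ax": 0,"ay": 0,"az": 0},
    {"tx": -0.76,"ty": 0.42,"tz": 0,"ax": 0,"ay": 0,"az": 0}
  ]
}}

```text
clock: 9.0
eef_pos: [535.8, -166.3, 205.3]
tcp_rot: [-3.141, 0.0, 1.57]
contact_force: [-2.4, 4.5, 8.3]
opening: 0.25
grasp_force: 33.8
```

Request:
{"method": "step_arm", "body": {
  "moves": [
    {"tx": -0.72,"ty": 0.49,"tz": 0,"ax": 0,"ay": 0,"az": 0},
    {"tx": -0.68,"ty": 0.54,"tz": 0,"ax": 0,"ay": 0,"az": 0},
    {"tx": -0.63,"ty": 0.6,"tz": 0,"ax": 0,"ay": 0,"az": 0},
    {"tx": -0.58,"ty": 0.65,"tz": 0,"ax": 0,"ay": 0,"az": 0},
    {"tx": -0.52,"ty": 0.7,"tz": 0,"ax": 0,"ay": 0,"az": 0}
  ]
}}

```text
clock: 9.62
eef_pos: [607.1, -248.7, 205.3]
tcp_rot: [-3.135, 0.006, 1.571]
contact_force: [-17.6, -17.4, 12.4]
opening: 0.25
grasp_force: 33.8
```

Request:
{"method": "step_arm", "body": {
  "moves": [
    {"tx": -0.46,"ty": 0.74,"tz": 0,"ax": 0,"ay": 0,"az": 0},
    {"tx": -0.4,"ty": 0.77,"tz": 0,"ax": 0,"ay": 0,"az": 0},
    {"tx": -0.33,"ty": 0.8,"tz": 0,"ax": 0,"ay": 0,"az": 0},
    {"tx": 0,"ty": 0,"tz": 0,"ax": 0,"ay": 0,"az": 0}
  ]
}}

```text
clock: 10.12
eef_pos: [668.1, -279.8, 205.3]
tcp_rot: [-3.141, 0.008, 1.569]
contact_force: [-4.6, -18.4, 4.0]
opening: 0.25
grasp_force: 33.5
```

Request:
{"method": "step_arm", "body": {
  "moves": [
    {"tx": 0,"ty": 0,"tz": 0,"ax": 0,"ay": 0,"az": 0},
    {"tx": 0,"ty": 0,"tz": 0,"ax": 0,"ay": 0,"az": 0},
    {"tx": 0,"ty": 0,"tz": 0,"ax": 0,"ay": 0,"az": 0}
  ],
  "gripper": 1
}}

```text
clock: 10.5
eef_pos: [668.1, -273.3, 204.4]
tcp_rot: [-3.141, -0.0, 1.57]
contact_force: [-0.1, -0.5, 0.0]
opening: 0.871
grasp_force: 0.0
```

Request:
{"method": "step_arm", "body": {
  "moves": [
    {"tx": 0,"ty": 0,"tz": -0.8,"ax": 0,"ay": 0,"az": 0},
    {"tx": 0,"ty": 0,"tz": -0.8,"ax": 0,"ay": 0,"az": 0},
    {"tx": 0,"ty": 0,"tz": -0.8,"ax": 0,"ay": 0,"az": 0},
    {"tx": 0,"ty": 0,"tz": -0.8,"ax": 0,"ay": 0,"az": 0}
  ]
}}

```text
clock: 11.0
eef_pos: [668.5, -273.6, 286.8]
tcp_rot: [3.14, 0.0, 1.57]
contact_force: [-0.0, 0.6, -0.0]
opening: 1.001
grasp_force: 0.0
```

```bash
cat > pots.py <<'E'
from m import *
def pots():
    for n in('top','side'):
        im,d,i=grab(n,None);P=cloud(i,d);X,Y,Z=P[...,0],P[...,1],P[...,2]
        hsv=cv2.cvtColor(im,cv2.COLOR_RGB2HSV).astype(int);H,S,V=hsv[...,0],hsv[...,1],hsv[...,2]
        reg=(X>350)&(X<700)&(Y>-300)&(Y<450)
        for nm,m in(('green',(H>50)&(H<88)&(S>60)&(Z>58)),('rim',(Z>44)&(Z<58)),('grip',(Z>225)&(H>5)&(H<25)&(S>90))):
            c,l,s,_=cv2.connectedComponentsWithStats((m&reg).astype(np.uint8))
            for k in range(1,c):
                if s[k,4]<40: continue
                q=P[l==k];q=q[~np.isnan(q[:,0])];lo,hi=np.percentile(q,[3,97],axis=0)
                print(n,nm,s[k,:].tolist(),np.round((lo+hi)/2),np.round(hi-lo))
if __name__=='__main__': st();pots()
E
python3 pots.py
```

```text
t 11.0 p [ 668.5 -273.6  286.8] rpy [3.14 0.   1.57] q [-0.39  0.46  1.32  0.    1.36 -0.39] F [-0.   0.6 -0. ] op 1.001 0.0
top green [155, 233, 16, 16, 155] [577. 345.  71.] [32. 33. 12.]
top green [199, 234, 12, 12, 109] [575. 241.  71.] [24. 24. 16.]
top rim [197, 231, 19, 19, 135] [576. 242.  52.] [43. 44. 11.]
top rim [162, 232, 13, 19, 84] [577. 337.  51.] [43. 27. 13.]
top rim [220, 266, 19, 19, 136] [488. 184.  52.] [43. 43. 11.]
top rim [190, 278, 19, 19, 140] [459. 259.  52.] [44. 44. 11.]
top grip [344, 315, 24, 68, 81] [382. -87. 723.] [59. 25. 21.]
side green [243, 157, 16, 12, 121] [577. 343.  68.] [36. 36. 15.]
side green [260, 180, 12, 12, 107] [574. 236.  68.] [26. 23. 18.]
side rim [243, 163, 17, 12, 104] [575. 338.  51.] [43. 32. 13.]
side rim [257, 185, 18, 13, 120] [574. 236.  51.] [43. 38. 12.]
side rim [213, 194, 19, 15, 124] [457. 251.  51.] [44. 33. 12.]
side rim [234, 209, 19, 15, 136] [485. 177.  51.] [44. 35. 12.]
side rim [295, 363, 29, 14, 90] [ 444. -267.   51.] [50. 26. 12.]
side grip [415, 257, 16, 21, 231] [ 664. -276.  244.] [18. 17. 36.]
```

Request:
{"method": "step_arm", "body": {
  "moves": [
    {"tx": 1,"ty": -0.37,"tz": 0,"ax": 0,"ay": 0,"az": 0},
    {"tx": 1,"ty": -0.37,"tz": 0,"ax": 0,"ay": 0,"az": 0},
    {"tx": 1,"ty": -0.37,"tz": 0,"ax": 0,"ay": 0,"az": 0},
    {"tx": 1,"ty": -0.37,"tz": 0,"ax": 0,"ay": 0,"az": 0},
    {"tx": 1,"ty": -0.37,"tz": 0,"ax": 0,"ay": 0,"az": 0}
  ]
}}

```text
clock: 11.72
eef_pos: [621.5, -147.2, 284.4]
tcp_rot: [-3.141, -0.0, 1.57]
contact_force: [-0.6, 0.4, -0.1]
opening: 1.002
grasp_force: 0.0
```

Request:
{"method": "step_arm", "body": {
  "moves": [
    {"tx": 1,"ty": -0.37,"tz": 0,"ax": 0,"ay": 0,"az": 0},
    {"tx": 1,"ty": -0.37,"tz": 0,"ax": 0,"ay": 0,"az": 0},
    {"tx": 1,"ty": -0.37,"tz": 0,"ax": 0,"ay": 0,"az": 0},
    {"tx": 1,"ty": -0.37,"tz": 0,"ax": 0,"ay": 0,"az": 0},
    {"tx": 1,"ty": -0.37,"tz": 0.5,"ax": 0,"ay": 0,"az": 0}
  ]
}}

```text
clock: 12.35
eef_pos: [575.9, -21.9, 272.9]
tcp_rot: [3.139, 0.0, 1.57]
contact_force: [0.3, 0.1, 0.2]
opening: 0.998
grasp_force: 0.0
```

Request:
{"method": "step_arm", "body": {
  "moves": [
    {"tx": 1,"ty": 0,"tz": 0.6,"ax": 0,"ay": 0,"az": 0},
    {"tx": 1,"ty": 0,"tz": 0.6,"ax": 0,"ay": 0,"az": 0},
    {"tx": 1,"ty": 0,"tz": 0.6,"ax": 0,"ay": 0,"az": 0},
    {"tx": 1,"ty": 0,"tz": 0.6,"ax": 0,"ay": 0,"az": 0},
    {"tx": 1,"ty": 0,"tz": 0.6,"ax": 0,"ay": 0,"az": 0}
  ]
}}

```text
clock: 12.98
eef_pos: [575.5, 103.1, 196.8]
tcp_rot: [3.141, -0.0, 1.57]
contact_force: [0.2, -0.0, 0.0]
opening: 1.0
grasp_force: 0.0
```

Request:
{"method": "step_arm", "body": {
  "moves": [
    {"tx": 1,"ty": 0,"tz": 0.6,"ax": 0,"ay": 0,"az": 0},
    {"tx": 1,"ty": 0,"tz": 0.6,"ax": 0,"ay": 0,"az": 0},
    {"tx": 1,"ty": 0,"tz": 0.6,"ax": 0,"ay": 0,"az": 0},
    {"tx": 1,"ty": 0,"tz": 0.6,"ax": 0,"ay": 0,"az": 0},
    {"tx": 1,"ty": 0,"tz": 0.6,"ax": 0,"ay": 0,"az": 0}
  ]
}}

```text
clock: 13.6
eef_pos: [575.5, 228.1, 121.7]
tcp_rot: [3.141, -0.0, 1.57]
contact_force: [-0.3, 0.9, 0.4]
opening: 1.003
grasp_force: 0.0
```

```bash
python3 - <<'E'
from pots import *
st()
im,d,i=grab('wrist','w4');P=cloud(i,d);X,Y,Z=P[...,0],P[...,1],P[...,2]
m=(Z>44)&(Z<60)&(X>350)&(X<700)
c,l,s,_=cv2.connectedComponentsWithStats(m.astype(np.uint8))
for k in range(1,c):
    if s[k,4]<150: continue
    q=P[l==k];lo,hi=np.percentile(q,[2,98],axis=0);print(s[k].tolist(),np.round((lo+hi)/2),np.round(hi-lo),'colour',np.median(im[l==k],axis=0))
pots()
E
```

```text
t 13.6 p [575.5 228.1 121.7] rpy [ 3.141 -0.     1.57 ] q [ 0.37  0.45  1.73 -0.    0.97  0.38] F [-0.3  0.9  0.4] op 1.003 0.0
[283, 31, 12, 25, 164] [557. 347.  55.] [ 6. 10.  4.] colour [138.5  67.   33. ]
[288, 50, 80, 37, 830] [579. 334.  52.] [39. 16. 11.] colour [126.   61.   30.5]
[96, 157, 83, 77, 2285] [461. 262.  52.] [42. 45. 13.] colour [161. 127.   0.]
[286, 182, 75, 76, 2063] [576. 246.  52.] [44. 45. 10.] colour [157.  76.  37.]
[499, 223, 23, 58, 425] [697. 226.  52.] [ 6. 34. 15.] colour [110. 107.  95.]
[156, 268, 74, 63, 1790] [488. 192.  52.] [45. 36. 14.] colour [ 22. 100.  91.]
top green [199, 233, 12, 13, 114] [572. 223. 166.] [ 32.  54. 204.]
top rim [201, 231, 15, 19, 109] [577. 236.  52.] [45. 31. 11.]
top rim [220, 266, 19, 19, 140] [487. 184.  52.] [44. 44. 10.]
top grip [417, 173, 14, 14, 127] [ 666. -271.  245.] [18. 18. 38.]
side green [248, 157, 11, 12, 90] [582. 344.  68.] [27. 37. 16.]
side green [260, 180, 12, 12, 108] [574. 236.  69.] [26. 23. 18.]
side rim [248, 163, 12, 12, 67] [579. 332.  52.] [36. 21. 10.]
side rim [257, 185, 18, 13, 126] [574. 235.  51.] [43. 35. 13.]
side rim [213, 194, 19, 15, 131] [457. 252.  51.] [44. 35. 12.]
side rim [234, 209, 19, 15, 137] [485. 176.  51.] [44. 33. 12.]
side rim [295, 364, 29, 13, 84] [ 443. -267.   51.] [48. 26. 13.]
side grip [415, 257, 16, 21, 222] [ 665. -276.  244.] [19. 16. 35.]
```

View pics/w4.png

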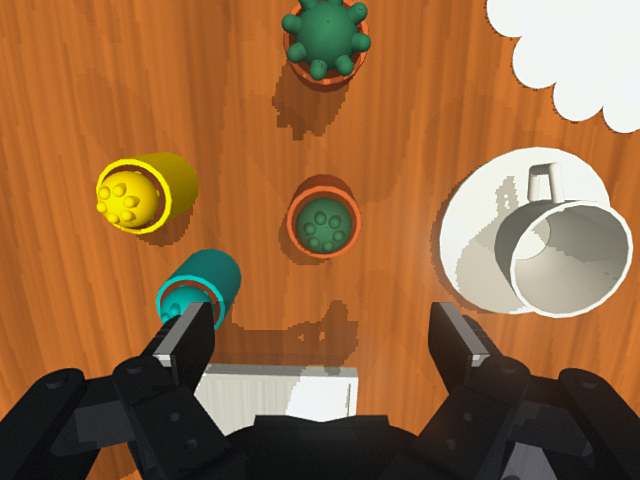

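The wrist view has the first pot centred in x at (325,222), with the second pot above it at (326,40). The look-alikes and the cup are clear of the finger paths. Lowering now.

Request:
{"method": "step_arm", "body": {
  "moves": [
    {"tx": 0.52,"ty": 0,"tz": 0.9,"ax": 0,"ay": 0,"az": 0},
    {"tx": 0,"ty": 0,"tz": 1,"ax": 0,"ay": 0,"az": 0},
    {"tx": 0,"ty": 0,"tz": 1,"ax": 0,"ay": 0,"az": 0},
    {"tx": 0,"ty": 0,"tz": 1,"ax": 0,"ay": 0,"az": 0},
    {"tx": 0,"ty": 0,"tz": 0.75,"ax": 0,"ay": 0,"az": 0}
  ]
}}

```text
clock: 14.38
eef_pos: [575.6, 239.2, 4.2]
tcp_rot: [-3.141, 0.0, 1.569]
contact_force: [-0.0, -0.4, -0.3]
opening: 1.0
grasp_force: 0.0
```

Request:
{"method": "step_arm", "body": {
  "moves": [
    {"tx": 0,"ty": 0,"tz": 0,"ax": 0,"ay": 0,"az": 0},
    {"tx": 0,"ty": 0,"tz": 0,"ax": 0,"ay": 0,"az": 0},
    {"tx": 0,"ty": 0,"tz": 0,"ax": 0,"ay": 0,"az": 0},
    {"tx": 0,"ty": 0,"tz": 0,"ax": 0,"ay": 0,"az": 0}
  ],
  "gripper": 0,
  "newtons": 35
}}

```text
clock: 14.88
eef_pos: [576.9, 239.8, 6.8]
tcp_rot: [3.14, -0.001, 1.57]
contact_force: [0.2, -0.7, 3.2]
opening: 0.551
grasp_force: 36.4
```

Request:
{"method": "step_arm", "body": {
  "moves": [
    {"tx": 0,"ty": 0,"tz": -0.4,"ax": 0,"ay": 0,"az": 0},
    {"tx": 0,"ty": 0,"tz": -1,"ax": 0,"ay": 0,"az": 0},
    {"tx": 0,"ty": 0,"tz": -1,"ax": 0,"ay": 0,"az": 0},
    {"tx": 0,"ty": 0,"tz": -1,"ax": 0,"ay": 0,"az": 0},
    {"tx": 0,"ty": 0,"tz": -0.6,"ax": 0,"ay": 0,"az": 0}
  ]
}}

```text
clock: 15.5
eef_pos: [576.6, 239.7, 107.6]
tcp_rot: [3.14, -0.001, 1.57]
contact_force: [0.2, -0.2, -2.0]
opening: 0.556
grasp_force: 36.5
```

```bash
python3 - <<'E'
from pots import *
st()
im,d,i=grab('side');P=cloud(i,d);X,Y,Z=P[...,0],P[...,1],P[...,2]
m=(np.abs(Z-14)<3)&(X>395)&(X<620)&(Y>-110)&(Y<110)&(im.min(2)>110)&(im.max(2).astype(int)-im.min(2)<40)
q=P[m];print('tray ext',np.round(np.percentile(q,[.5,99.5],axis=0)))
for n in ('top','side'):
    im,d,i=grab(n);P=cloud(i,d);m=(im.min(2)>110)&(im.max(2).astype(int)-im.min(2)<40)&(P[...,0]>395)&(P[...,0]<620)&(np.abs(P[...,1])<115)&(P[...,2]<30)
    cs,_=cv2.findContours(m.astype(np.uint8),0,2);c=max(cs,key=cv2.contourArea);b=cv2.boxPoints(cv2.minAreaRect(c)) if n=='top' else cv2.approxPolyDP(cv2.convexHull(c),6,True)[:,0].astype(float)
    w=onplane(i,b[:,0],b[:,1],14.);print(n,np.round(w[:,:2],1).tolist(),np.round(w[:,:2].mean(0),1))
E
```

```text
t 15.5 p [576.6 239.7 107.6] rpy [ 3.14e+00 -1.00e-03  1.57e+00] q [ 0.39  0.47  1.73 -0.    0.94  0.39] F [ 0.2 -0.2 -2. ] op 0.556 36.5
tray ext [[409. -97.  11.]
 [603. 100.  17.]]
top [[606.1, 98.8], [599.8, -95.3], [408.3, -88.6], [413.7, 101.7]] [507.    4.2]
side [[604.1, 92.0], [592.8, -103.4], [406.8, -98.9], [415.1, 97.8]] [504.7  -3.1]
```

Request:
{"method": "step_arm", "body": {
  "moves": [
    {"tx": -1,"ty": -0.4,"tz": 0,"ax": 0,"ay": 0,"az": 0},
    {"tx": -1,"ty": -0.4,"tz": 0,"ax": 0,"ay": 0,"az": 0},
    {"tx": -1,"ty": -0.4,"tz": 0,"ax": 0,"ay": 0,"az": 0},
    {"tx": -1,"ty": -0.4,"tz": 0,"ax": 0,"ay": 0,"az": 0},
    {"tx": -1,"ty": -0.4,"tz": 0,"ax": 0,"ay": 0,"az": 0}
  ]
}}

```text
clock: 16.27
eef_pos: [524.8, 113.6, 104.6]
tcp_rot: [-3.14, 0.0, 1.57]
contact_force: [0.3, -0.2, -1.5]
opening: 0.555
grasp_force: 36.5
```

Request:
{"method": "step_arm", "body": {
  "moves": [
    {"tx": -1,"ty": -0.4,"tz": 0,"ax": 0,"ay": 0,"az": 0},
    {"tx": -1,"ty": -0.46,"tz": 0,"ax": 0,"ay": 0,"az": 0},
    {"tx": -1,"ty": 0,"tz": 0,"ax": 0,"ay": 0,"az": 0},
    {"tx": -1,"ty": 0,"tz": 0,"ax": 0,"ay": 0,"az": 0},
    {"tx": -1,"ty": 0,"tz": 0,"ax": 0,"ay": 0,"az": 0}
  ]
}}

```text
clock: 16.9
eef_pos: [503.6, -11.2, 104.8]
tcp_rot: [-3.14, -0.0, 1.57]
contact_force: [-1.5, 0.7, -1.5]
opening: 0.549
grasp_force: 36.6
```

Request:
{"method": "step_arm", "body": {
  "moves": [
    {"tx": -1,"ty": 0,"tz": 0,"ax": 0,"ay": 0,"az": 0},
    {"tx": -0.25,"ty": 0,"tz": 0.7,"ax": 0,"ay": 0,"az": 0},
    {"tx": 0,"ty": 0,"tz": 1,"ax": 0,"ay": 0,"az": 0},
    {"tx": 0,"ty": 0,"tz": 1,"ax": 0,"ay": 0,"az": 0},
    {"tx": 0,"ty": 0,"tz": 0.9,"ax": 0,"ay": 0,"az": 0}
  ]
}}

```text
clock: 17.52
eef_pos: [503.4, -41.6, 14.0]
tcp_rot: [-3.14, -0.0, 1.57]
contact_force: [0.4, -0.2, -1.1]
opening: 0.554
grasp_force: 36.6
```

Request:
{"method": "step_arm", "body": {
  "moves": [
    {"tx": 0,"ty": 0,"tz": 0.1,"ax": 0,"ay": 0,"az": 0},
    {"tx": 0,"ty": 0,"tz": 0.06,"ax": 0,"ay": 0,"az": 0}
  ]
}}

```text
clock: 17.77
eef_pos: [503.0, -41.6, 11.7]
tcp_rot: [-3.138, -0.0, 1.57]
contact_force: [-8.4, -0.3, 30.9]
opening: 0.552
grasp_force: 41.0
```

The pot is on the floor. Back off a hair, release and rise, then go to the second pot.

Request:
{"method": "step_arm", "body": {
  "moves": [
    {"tx": 0,"ty": 0,"tz": -0.06,"ax": 0,"ay": 0,"az": 0},
    {"tx": 0,"ty": 0,"tz": 0,"ax": 0,"ay": 0,"az": 0}
  ]
}}

```text
clock: 18.02
eef_pos: [504.1, -41.6, 12.9]
tcp_rot: [-3.141, -0.0, 1.57]
contact_force: [-0.8, -0.1, -1.8]
opening: 0.55
grasp_force: 38.2
```

Request:
{"method": "step_arm", "body": {
  "moves": [
    {"tx": 0,"ty": 0,"tz": 0,"ax": 0,"ay": 0,"az": 0},
    {"tx": 0,"ty": 0,"tz": 0,"ax": 0,"ay": 0,"az": 0},
    {"tx": 0,"ty": 0,"tz": 0,"ax": 0,"ay": 0,"az": 0},
    {"tx": 0,"ty": 0,"tz": 0,"ax": 0,"ay": 0,"az": 0}
  ],
  "gripper": 1
}}

```text
clock: 18.52
eef_pos: [504.5, -41.7, 13.4]
tcp_rot: [3.141, 0.0, 1.57]
contact_force: [-0.3, -0.1, -0.7]
opening: 0.994
grasp_force: 0.0
```

Request:
{"method": "step_arm", "body": {
  "moves": [
    {"tx": 0,"ty": 0,"tz": -0.6,"ax": 0,"ay": 0,"az": 0},
    {"tx": 0,"ty": 0,"tz": -1,"ax": 0,"ay": 0,"az": 0},
    {"tx": 0,"ty": 0,"tz": -1,"ax": 0,"ay": 0,"az": 0},
    {"tx": 0,"ty": 0,"tz": -1,"ax": 0,"ay": 0,"az": 0},
    {"tx": 0,"ty": 0,"tz": -0.7,"ax": 0,"ay": 0,"az": 0}
  ]
}}

```text
clock: 19.15
eef_pos: [504.9, -41.7, 123.1]
tcp_rot: [3.14, 0.0, 1.57]
contact_force: [0.4, 1.0, -0.5]
opening: 1.003
grasp_force: 0.0
```

Request:
{"method": "step_arm", "body": {
  "moves": [
    {"tx": 1,"ty": 0,"tz": 0,"ax": 0,"ay": 0,"az": 0},
    {"tx": 1,"ty": 0,"tz": 0,"ax": 0,"ay": 0,"az": 0},
    {"tx": 1,"ty": 0,"tz": 0,"ax": 0,"ay": 0,"az": 0},
    {"tx": 1,"ty": 0,"tz": 0,"ax": 0,"ay": 0,"az": 0},
    {"tx": 1,"ty": 0,"tz": 0,"ax": 0,"ay": 0,"az": 0}
  ]
}}

```text
clock: 19.77
eef_pos: [504.7, 84.2, 122.0]
tcp_rot: [3.141, -0.0, 1.57]
contact_force: [0.1, 0.5, 0.3]
opening: 1.0
grasp_force: 0.0
```

```bash
python3 - <<'E'
from pots import *
st();pots()
E
```

```text
t 19.77 p [504.7  84.2 122. ] rpy [ 3.141 -0.     1.57 ] q [ 0.16  0.3   1.96 -0.    0.88  0.16] F [0.1 0.5 0.3] op 1.0 0.0
top green [155, 233, 16, 15, 155] [577. 345.  71.] [32. 31. 13.]
top green [311, 260, 12, 12, 110] [504. -39.  79.] [25. 25. 13.]
top rim [163, 232, 13, 19, 83] [577. 336.  51.] [43. 26. 11.]
top grip [418, 173, 13, 14, 125] [ 667. -271.  245.] [18. 18. 35.]
side green [280, 262, 14, 15, 161] [501. -44.  74.] [27. 24. 19.]
side rim [213, 198, 14, 11, 79] [447. 252.  51.] [25. 35. 11.]
side rim [234, 209, 19, 15, 124] [485. 177.  51.] [44. 36. 12.]
side rim [276, 272, 22, 13, 92] [501. -51.  51.] [44. 26. 13.]
side rim [294, 363, 30, 14, 99] [ 444. -265.   51.] [50. 29. 13.]
side grip [415, 257, 16, 21, 224] [ 665. -276.  244.] [18. 17. 36.]
```

Request:
{"method": "step_arm", "body": {
  "moves": [
    {"tx": 1,"ty": 0.5,"tz": 0,"ax": 0,"ay": 0,"az": 0},
    {"tx": 1,"ty": 0.5,"tz": 0,"ax": 0,"ay": 0,"az": 0},
    {"tx": 1,"ty": 0.5,"tz": 0,"ax": 0,"ay": 0,"az": 0},
    {"tx": 1,"ty": 0.5,"tz": 0,"ax": 0,"ay": 0,"az": 0},
    {"tx": 1,"ty": 0.5,"tz": 0,"ax": 0,"ay": 0,"az": 0}
  ]
}}

```text
clock: 20.5
eef_pos: [567.7, 208.3, 121.6]
tcp_rot: [3.141, 0.0, 1.57]
contact_force: [-0.6, -0.0, -0.3]
opening: 0.998
grasp_force: 0.0
```

Request:
{"method": "step_arm", "body": {
  "moves": [
    {"tx": 1,"ty": 0.38,"tz": 0,"ax": 0,"ay": 0,"az": 0},
    {"tx": 1,"ty": 0,"tz": 0,"ax": 0,"ay": 0,"az": 0},
    {"tx": 1,"ty": 0,"tz": 0,"ax": 0,"ay": 0,"az": 0},
    {"tx": 1,"ty": 0,"tz": 0,"ax": 0,"ay": 0,"az": 0},
    {"tx": 0.8,"ty": 0,"tz": 0,"ax": 0,"ay": 0,"az": 0}
  ]
}}

```text
clock: 21.12
eef_pos: [576.5, 329.9, 120.9]
tcp_rot: [-3.142, -0.0, 1.571]
contact_force: [0.2, -0.3, -0.5]
opening: 0.999
grasp_force: 0.0
```

```bash
python3 - <<'E'
from pots import *
st()
im,d,i=grab('wrist','w5');P=cloud(i,d);X,Y,Z=P[...,0],P[...,1],P[...,2]
m=(Z>44)&(Z<60)&(X>350)&(X<700)
c,l,s,_=cv2.connectedComponentsWithStats(m.astype(np.uint8))
for k in range(1,c):
    if s[k,4]<150: continue
    q=P[l==k];lo,hi=np.percentile(q,[2,98],axis=0);print(s[k].tolist(),np.round((lo+hi)/2),np.round(hi-lo),'colour',np.median(im[l==k],axis=0))
E
```

```text
t 21.12 p [576.5 329.9 120.9] rpy [-3.142 -0.     1.571] q [0.52 0.51 1.62 0.   1.01 0.52] F [ 0.2 -0.3 -0.5] op 0.999 0.0
[286, 178, 73, 34, 809] [576. 365.  51.] [40. 17. 11.] colour [158.  76.  37.]
[120, 304, 61, 43, 951] [455. 275.  52.] [37. 21. 14.] colour [171. 136.   0.]
[194, 392, 44, 44, 973] [496. 197.  52.] [27. 28. 14.] colour [ 0. 71. 66.]
```

Request:
{"method": "step_arm", "body": {
  "moves": [
    {"tx": 0.58,"ty": 0,"tz": 0.9,"ax": 0,"ay": 0,"az": 0},
    {"tx": 0,"ty": 0,"tz": 1,"ax": 0,"ay": 0,"az": 0},
    {"tx": 0,"ty": 0,"tz": 1,"ax": 0,"ay": 0,"az": 0},
    {"tx": 0,"ty": 0,"tz": 1,"ax": 0,"ay": 0,"az": 0},
    {"tx": 0,"ty": 0,"tz": 0.74,"ax": 0,"ay": 0,"az": 0}
  ]
}}

```text
clock: 21.8
eef_pos: [575.7, 342.2, 2.2]
tcp_rot: [-3.139, 0.001, 1.57]
contact_force: [-0.1, -0.1, -0.2]
opening: 1.002
grasp_force: 0.0
```

Request:
{"method": "step_arm", "body": {
  "moves": [
    {"tx": 0,"ty": 0,"tz": 0,"ax": 0,"ay": 0,"az": 0},
    {"tx": 0,"ty": 0,"tz": 0,"ax": 0,"ay": 0,"az": 0},
    {"tx": 0,"ty": 0,"tz": 0,"ax": 0,"ay": 0,"az": 0},
    {"tx": 0,"ty": 0,"tz": 0,"ax": 0,"ay": 0,"az": 0}
  ],
  "gripper": 0,
  "newtons": 35
}}

```text
clock: 22.3
eef_pos: [577.3, 343.1, 5.8]
tcp_rot: [3.14, -0.001, 1.57]
contact_force: [0.7, -0.5, 2.6]
opening: 0.555
grasp_force: 36.4
```

Request:
{"method": "step_arm", "body": {
  "moves": [
    {"tx": 0,"ty": 0,"tz": -0.4,"ax": 0,"ay": 0,"az": 0},
    {"tx": 0,"ty": 0,"tz": -1,"ax": 0,"ay": 0,"az": 0},
    {"tx": 0,"ty": 0,"tz": -1,"ax": 0,"ay": 0,"az": 0},
    {"tx": 0,"ty": 0,"tz": -1,"ax": 0,"ay": 0,"az": 0},
    {"tx": 0,"ty": 0,"tz": -0.8,"ax": 0,"ay": 0,"az": 0}
  ]
}}

```text
clock: 22.92
eef_pos: [576.9, 342.9, 111.5]
tcp_rot: [3.141, -0.0, 1.57]
contact_force: [0.1, -0.1, -2.0]
opening: 0.552
grasp_force: 36.5
```

Request:
{"method": "step_arm", "body": {
  "moves": [
    {"tx": -1,"ty": -0.4,"tz": 0,"ax": 0,"ay": 0,"az": 0},
    {"tx": -1,"ty": -0.4,"tz": 0,"ax": 0,"ay": 0,"az": 0},
    {"tx": -1,"ty": -0.4,"tz": 0,"ax": 0,"ay": 0,"az": 0},
    {"tx": -1,"ty": -0.4,"tz": 0,"ax": 0,"ay": 0,"az": 0},
    {"tx": -1,"ty": -0.4,"tz": 0,"ax": 0,"ay": 0,"az": 0}
  ]
}}

```text
clock: 23.55
eef_pos: [526.2, 217.0, 110.3]
tcp_rot: [3.142, 0.0, 1.57]
contact_force: [-0.6, -0.4, -1.1]
opening: 0.551
grasp_force: 36.5
```

Request:
{"method": "step_arm", "body": {
  "moves": [
    {"tx": -1,"ty": -0.4,"tz": 0,"ax": 0,"ay": 0,"az": 0},
    {"tx": -1,"ty": -0.4,"tz": 0,"ax": 0,"ay": 0,"az": 0},
    {"tx": -1,"ty": 0,"tz": 0,"ax": 0,"ay": 0,"az": 0},
    {"tx": -1,"ty": 0,"tz": 0,"ax": 0,"ay": 0,"az": 0},
    {"tx": -1,"ty": 0,"tz": 0,"ax": 0,"ay": 0,"az": 0}
  ]
}}

```text
clock: 24.18
eef_pos: [506.5, 92.1, 110.3]
tcp_rot: [3.141, -0.0, 1.57]
contact_force: [0.3, 0.8, -2.9]
opening: 0.552
grasp_force: 36.5
```

Request:
{"method": "step_arm", "body": {
  "moves": [
    {"tx": -1,"ty": 0,"tz": 0,"ax": 0,"ay": 0,"az": 0},
    {"tx": -1,"ty": 0,"tz": 0.7,"ax": 0,"ay": 0,"az": 0},
    {"tx": 0,"ty": 0,"tz": 1,"ax": 0,"ay": 0,"az": 0},
    {"tx": 0,"ty": 0,"tz": 1,"ax": 0,"ay": 0,"az": 0},
    {"tx": 0,"ty": 0,"tz": 1,"ax": 0,"ay": 0,"az": 0}
  ]
}}

```text
clock: 24.8
eef_pos: [506.8, 42.7, 17.1]
tcp_rot: [3.141, -0.0, 1.57]
contact_force: [0.5, 0.0, -1.4]
opening: 0.548
grasp_force: 36.5
```

Request:
{"method": "step_arm", "body": {
  "moves": [
    {"tx": 0,"ty": 0,"tz": 0.1,"ax": 0,"ay": 0,"az": 0},
    {"tx": 0,"ty": 0,"tz": 0.08,"ax": 0,"ay": 0,"az": 0}
  ]
}}

```text
clock: 25.05
eef_pos: [507.0, 42.9, 13.5]
tcp_rot: [3.141, -0.0, 1.57]
contact_force: [0.4, 1.0, -2.3]
opening: 0.554
grasp_force: 36.7
```

Request:
{"method": "step_arm", "body": {
  "moves": [
    {"tx": 0,"ty": 0,"tz": 0,"ax": 0,"ay": 0,"az": 0},
    {"tx": 0,"ty": 0,"tz": 0,"ax": 0,"ay": 0,"az": 0},
    {"tx": 0,"ty": 0,"tz": 0,"ax": 0,"ay": 0,"az": 0},
    {"tx": 0,"ty": 0,"tz": 0,"ax": 0,"ay": 0,"az": 0}
  ],
  "gripper": 1
}}

```text
clock: 25.55
eef_pos: [506.7, 42.9, 13.1]
tcp_rot: [3.141, -0.0, 1.57]
contact_force: [-0.1, 0.8, -0.1]
opening: 0.998
grasp_force: 0.0
```

Request:
{"method": "step_arm", "body": {
  "moves": [
    {"tx": 0,"ty": 0,"tz": -0.6,"ax": 0,"ay": 0,"az": 0},
    {"tx": 0,"ty": 0,"tz": -1,"ax": 0,"ay": 0,"az": 0},
    {"tx": 0,"ty": 0,"tz": -1,"ax": 0,"ay": 0,"az": 0},
    {"tx": 0,"ty": 0,"tz": -1,"ax": 0,"ay": 0,"az": 0},
    {"tx": 0,"ty": 0,"tz": -1,"ax": 0,"ay": 0,"az": 0}
  ]
}}

```text
clock: 26.18
eef_pos: [506.6, 42.8, 129.7]
tcp_rot: [3.141, -0.0, 1.57]
contact_force: [-0.3, -0.3, -0.1]
opening: 1.001
grasp_force: 0.0
```

Request:
{"method": "step_arm", "body": {
  "moves": [
    {"tx": 0,"ty": 0,"tz": -1,"ax": 0,"ay": 0,"az": 0},
    {"tx": 0,"ty": 0,"tz": -1,"ax": 0,"ay": 0,"az": 0},
    {"tx": 0,"ty": 0,"tz": -1,"ax": 0,"ay": 0,"az": 0},
    {"tx": 0,"ty": 0,"tz": -0.5,"ax": 0,"ay": 0,"az": 0}
  ]
}}

```text
clock: 26.68
eef_pos: [507.0, 42.9, 217.5]
tcp_rot: [3.139, -0.0, 1.57]
contact_force: [0.4, -0.4, -0.2]
opening: 1.004
grasp_force: 0.0
```

```bash
python3 - <<'E'
from pots import *
st();pots()
# mister: head top plane, axis
for n in('top','side'):
    im,d,i=grab(n,n+'6');P=cloud(i,d);X,Y,Z=P[...,0],P[...,1],P[...,2]
    dark=im.max(2)<75
    reg=(X>380)&(X<520)&(Y>-330)&(Y<-160)
    m=dark&reg&(Z>148);q=P[m][:,:2]
    (c,sz,a)=cv2.minAreaRect(q.astype(np.float32));print(n,'head',len(q),np.round(np.percentile(q,[2,98],axis=0)),'rect',np.round(c),np.round(sz),a)
    mm=q.mean(0);w,v=np.linalg.eigh(np.cov((q-mm).T));print('pca',mm,v[:,1],np.sqrt(w*12))
    am=reg&(Z>60)&(Z<110)&~dark;q=P[am];print('bottle',len(q),np.round(np.percentile(q,[3,97],axis=0)))
    noz=reg&(Z>100)&(Z<142)&dark;q=P[noz];print('low dark',np.round(np.percentile(q,[3,97],axis=0)))
    hsv=cv2.cvtColor(im,cv2.COLOR_RGB2HSV);ck=reg&(Z<9)&(hsv[...,1]<150)&(hsv[...,2]>90);q=P[ck];print('cork',len(q),np.round(np.percentile(q,[2,98],axis=0)))
    c=cv2.resize(im[215:335,330:470] if n=='top' else im[290:420,240:380],None,fx=4,fy=4,interpolation=2);cv2.imwrite('pics/z%s6.png'%n,c[:,:,::-1])
a=cv2.imread('pics/ztop6.png');b=cv2.imread('pics/zside6.png');h=max(a.shape[0],b.shape[0]);o=np.zeros((h,a.shape[1]+b.shape[1],3),np.uint8);o[:a.shape[0],:a.shape[1]]=a;o[:b.shape[0],a.shape[1]:]=b;cv2.imwrite('pics/z6.png',cv2.resize(o,None,fx=.7,fy=.7))
E
```

```text
t 26.68 p [507.   42.9 217.5] rpy [ 3.139 -0.     1.57 ] q [0.08 0.17 1.88 0.   1.09 0.08] F [ 0.4 -0.4 -0.2] op 1.004 0.0
top green [311, 260, 12, 12, 110] [503. -39.  78.] [24. 24. 13.]
top rim [227, 278, 11, 7, 41] [471. 176.  51.] [14. 24. 11.]
top grip [418, 173, 13, 14, 124] [ 666. -272.  246.] [19. 18. 34.]
side green [262, 235, 19, 15, 186] [505.  45.  74.] [35. 36. 16.]
side green [280, 262, 14, 15, 161] [501. -44.  74.] [26. 24. 18.]
side rim [213, 194, 19, 15, 128] [457. 251.  50.] [44. 34. 12.]
side rim [234, 209, 19, 15, 134] [485. 177.  51.] [44. 35. 12.]
side rim [262, 246, 21, 13, 84] [504.  37.  51.] [43. 30. 13.]
side rim [277, 273, 21, 12, 87] [500. -53.  51.] [42. 22. 13.]
side rim [294, 364, 30, 13, 91] [ 443. -265.   51.] [48. 30. 13.]
side grip [415, 257, 16, 21, 222] [ 665. -276.  244.] [18. 16. 35.]
top head 269 [[ 432. -268.]
 [ 463. -219.]] rect [ 447. -241.] [27. 56.] 22.61404800415039
pca [ 447.83204758 -242.92321948] [-0.30811632  0.95134869] [25.9445125  50.58431451]
bottle 154 [[ 423. -271.   84.]
 [ 478. -223.  107.]]
low dark [[ 430. -267.  101.]
 [ 467. -206.  141.]]
cork 1187 [[ 384. -324.   -4.]
 [ 517. -167.    8.]]
side head 403 [[ 429. -271.]
 [ 462. -226.]] rect [ 445. -244.] [24. 56.] 22.369491577148438
pca [ 444.88452508 -249.50200302] [-0.41254122  0.91093893] [25.16558107 50.15522208]
bottle 634 [[ 420. -280.   63.]
 [ 471. -236.  108.]]
low dark [[ 428. -272.  115.]
 [ 464. -212.  141.]]
cork 1776 [[ 383. -321.   -3.]
 [ 508. -168.    6.]]
```

View pics/z6.png

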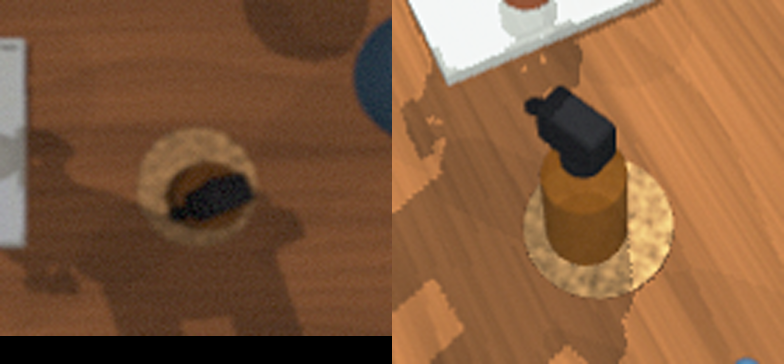

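The mister stands on the cork with its nozzle towards +y and slightly -x: nozzle at (180,214) in the left half, (535,105) in the right half. That is a yaw of about 112°. Both pots stand on the tray. Moving above the mister.

Request:
{"method": "step_arm", "body": {
  "moves": [
    {"tx": -1,"ty": -0.4,"tz": 0,"ax": 0,"ay": 0,"az": 0},
    {"tx": -1,"ty": -0.4,"tz": 0,"ax": 0,"ay": 0,"az": 0},
    {"tx": -1,"ty": -0.4,"tz": 0,"ax": 0,"ay": 0,"az": 0},
    {"tx": -1,"ty": -0.4,"tz": 0,"ax": 0,"ay": 0,"az": 0},
    {"tx": -1,"ty": -0.4,"tz": 0,"ax": 0,"ay": 0,"az": 0}
  ]
}}

```text
clock: 27.5
eef_pos: [455.3, -82.7, 214.1]
tcp_rot: [-3.139, -0.0, 1.57]
contact_force: [-0.1, 0.5, -0.9]
opening: 1.001
grasp_force: 0.0
```

Request:
{"method": "step_arm", "body": {
  "moves": [
    {"tx": -1,"ty": -0.4,"tz": 0,"ax": 0,"ay": 0,"az": 0},
    {"tx": -1,"ty": 0,"tz": 0,"ax": 0,"ay": 0,"az": 0},
    {"tx": -1,"ty": 0,"tz": 0,"ax": 0,"ay": 0,"az": 0},
    {"tx": -1,"ty": 0,"tz": 0,"ax": 0,"ay": 0,"az": -0.08},
    {"tx": 0,"ty": 0,"tz": 0,"ax": 0,"ay": 0,"az": -0.08}
  ]
}}

```text
clock: 28.12
eef_pos: [445.6, -183.2, 214.1]
tcp_rot: [-3.14, -0.001, 1.824]
contact_force: [0.6, 0.9, -0.2]
opening: 1.002
grasp_force: 0.0
```

Request:
{"method": "step_arm", "body": {
  "moves": [
    {"tx": 0,"ty": 0,"tz": 0,"ax": 0,"ay": 0,"az": -0.085},
    {"tx": 0,"ty": 0,"tz": 0,"ax": 0,"ay": 0,"az": 0}
  ]
}}

```text
clock: 28.38
eef_pos: [445.7, -181.9, 214.2]
tcp_rot: [-3.14, -0.001, 1.954]
contact_force: [0.0, 0.0, 0.7]
opening: 0.996
grasp_force: 0.0
```

```bash
python3 - <<'E'
from pots import *
st()
for n in ('wrist','top','side'):
    im,d,i=grab(n,n+'7');P=cloud(i,d);X,Y,Z=P[...,0],P[...,1],P[...,2]
    reg=(X>380)&(X<520)&(Y>-330)&(Y<-160);g=im.astype(int)
    dark=im.max(2)<75
    m=dark&reg&(Z>(152 if n=='wrist' else 148))&(Z<168);q=P[m][:,:2]
    if len(q)>20:
        c,sz,a=cv2.minAreaRect(q.astype(np.float32));mm=q.mean(0);w,v=np.linalg.eigh(np.cov((q-mm).T));e=v[:,1]*np.sign(v[1,1]);print(n,'head',len(q),np.round(c,1),np.round(sz),round(a,1),'pca deg',np.degrees(np.arctan2(e[1],e[0])),'mean',mm)
    # coaster: granular, brighter and less saturated than the wood -> Z between 2.. by mask + largest comp hull
    hsv=cv2.cvtColor(im,cv2.COLOR_RGB2HSV).astype(int)
    ck=reg&(Z<10)&(hsv[...,1]<155)
    ck=cv2.morphologyEx(ck.astype(np.uint8),2,np.ones((3,3)))
    c,l,s,_=cv2.connectedComponentsWithStats(ck);k=1+np.argmax(s[1:,4]);pts=cv2.convexHull(np.argwhere(l==k)[:,::-1].astype(np.int32))[:,0]
    w=onplane(i,pts[:,0],pts[:,1],4.)[:,:2];cc,rr=cv2.minEnclosingCircle(w.astype(np.float32));print(n,'coaster',s[k].tolist(),np.round(cc,1),round(rr,1),'medS',np.median(hsv[l==k],axis=0))
E
```

```text
t 28.38 p [ 445.7 -181.9  214.2] rpy [-3.140e+00 -1.000e-03  1.954e+00] q [-0.39  0.13  1.93 -0.    1.08 -0.77] F [0.  0.  0.7] op 0.996 0.0
wrist head 2720 [ 447.1 -242.1] [25. 48.] 21.5 pca deg 111.5431247062847 mean [ 446.53021803 -239.40193578]Traceback (most recent call last):
  File "<stdin>", line 14, in <module>
    return _wrapfunc(a, 'argmax', axis=axis, out=out, **kwds)
    return bound(*args, **kwds)
ValueError: attempt to get argmax of an empty sequence
```

View pics/wrist7.png

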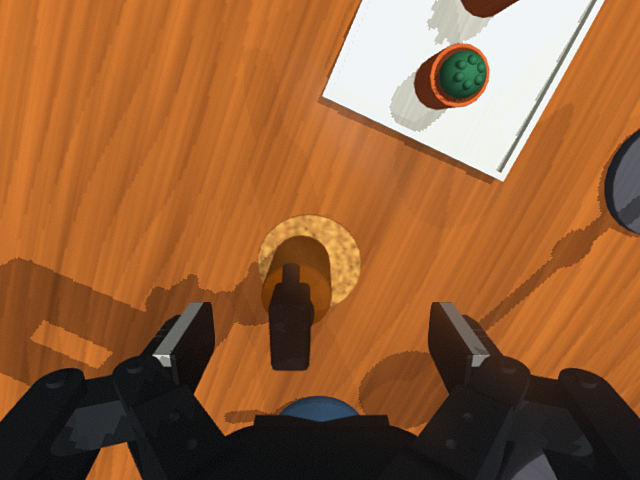

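The mister head is at (291,330), in line with the tool, and the coaster edge is clear around (310,262). I'll fit the coaster from the cork colour.

```bash
python3 - <<'E'
from pots import *
def fit(w):
    A=np.c_[2*w,np.ones(len(w))];s=np.linalg.lstsq(A,(w**2).sum(1),rcond=None)[0];return s[:2],np.sqrt(s[2]+s[0]**2+s[1]**2)
i=eyes.camera_info('wrist')
u=np.array([259,361,310,275,346,354.]);v=np.array([262,262,213,228,228,290.])
print('hand',fit(onplane(i,u,v,4.)[:,:2]))
im=cv2.imread('pics/wrist7.png');lab=cv2.cvtColor(im,cv2.COLOR_BGR2LAB).astype(int);print([lab[y,x].tolist() for x,y in((300,222),(340,270),(350,240),(380,262),(310,190),(240,230))])
for n,uu,vv in(('top',[400.7],[281.8]),('side',[313.6],[370.])):print(n,onplane(eyes.camera_info(n),np.array(uu),np.array(vv),4.))
hsv=cv2.cvtColor(im,cv2.COLOR_BGR2HSV);m=((hsv[...,0]>=15)&(hsv[...,0]<30)&(hsv[...,2]>130)).astype(np.uint8);m[:205]=0;m[320:]=0;m[:,:240]=0;m[:,380:]=0
m=cv2.morphologyEx(m,3,np.ones((5,5)));m=cv2.morphologyEx(m,2,np.ones((3,3)));c,l,s,_=cv2.connectedComponentsWithStats(m);k=1+np.argmax(s[1:,4]);print(s[k])
h=cv2.convexHull(np.argwhere(l==k)[:,::-1].astype(np.int32))[:,0];w=onplane(i,h[:,0].astype(float),h[:,1].astype(float),4.)[:,:2];print(fit(w))
E
```

```text
hand (array([ 460.0785098 , -248.53079784]), np.float64(54.78733097241582))
[[168, 144, 177], [151, 145, 172], [190, 143, 180], [143, 156, 177], [137, 155, 176], [139, 157, 176]]
top [[ 458.01213178 -252.82482923    4.        ]]
side [[ 457.51625555 -253.16188039    4.        ]]
[ 258  215  103   91 3777]
(array([ 458.66481178, -249.0176396 ]), np.float64(54.495134776488186))
```

Request:
{"method": "step_arm", "body": {
  "moves": [
    {"tx": -1,"ty": -0.4,"tz": 0,"ax": 0,"ay": 0,"az": 0},
    {"tx": -1,"ty": -0.48,"tz": 0,"ax": 0,"ay": 0,"az": 0},
    {"tx": -0.26,"ty": 0,"tz": 0.6,"ax": 0,"ay": 0,"az": 0},
    {"tx": 0,"ty": 0,"tz": 0.6,"ax": 0,"ay": 0,"az": 0},
    {"tx": 0,"ty": 0,"tz": 0.6,"ax": 0,"ay": 0,"az": 0}
  ]
}}

```text
clock: 29.05
eef_pos: [446.5, -241.7, 168.6]
tcp_rot: [-3.141, -0.001, 1.954]
contact_force: [-0.5, 0.2, 0.8]
opening: 1.002
grasp_force: 0.0
```

Request:
{"method": "step_arm", "body": {
  "moves": [
    {"tx": 0,"ty": 0,"tz": 0.6,"ax": 0,"ay": 0,"az": 0},
    {"tx": 0,"ty": 0,"tz": 0.6,"ax": 0,"ay": 0,"az": 0},
    {"tx": 0,"ty": 0,"tz": 0.6,"ax": 0,"ay": 0,"az": 0},
    {"tx": 0,"ty": 0,"tz": 0.6,"ax": 0,"ay": 0,"az": 0}
  ]
}}

```text
clock: 29.55
eef_pos: [447.1, -242.7, 109.4]
tcp_rot: [3.142, 0.0, 1.955]
contact_force: [0.1, -0.1, -0.5]
opening: 0.999
grasp_force: 0.0
```

Request:
{"method": "step_arm", "body": {
  "moves": [
    {"tx": 0,"ty": 0,"tz": 0,"ax": 0,"ay": 0,"az": 0},
    {"tx": 0,"ty": 0,"tz": 0,"ax": 0,"ay": 0,"az": 0},
    {"tx": 0,"ty": 0,"tz": 0,"ax": 0,"ay": 0,"az": 0},
    {"tx": 0,"ty": 0,"tz": 0,"ax": 0,"ay": 0,"az": 0},
    {"tx": 0,"ty": 0,"tz": 0,"ax": 0,"ay": 0,"az": 0}
  ],
  "gripper": 0,
  "newtons": 45
}}

```text
clock: 30.18
eef_pos: [447.6, -243.0, 111.0]
tcp_rot: [3.141, 0.001, 1.955]
contact_force: [0.2, 0.2, 5.3]
opening: 0.298
grasp_force: 45.4
```

Request:
{"method": "step_arm", "body": {
  "moves": [
    {"tx": 0,"ty": 0,"tz": -0.3,"ax": 0,"ay": 0,"az": 0},
    {"tx": 0,"ty": 0,"tz": -0.5,"ax": 0,"ay": 0,"az": 0},
    {"tx": 0,"ty": 0,"tz": -0.5,"ax": 0,"ay": 0,"az": 0},
    {"tx": 0,"ty": 0,"tz": -0.5,"ax": 0,"ay": 0,"az": 0}
  ]
}}

```text
clock: 30.68
eef_pos: [447.2, -242.8, 156.4]
tcp_rot: [3.141, 0.0, 1.955]
contact_force: [0.6, -0.1, -2.5]
opening: 0.296
grasp_force: 44.4
```

```bash
python3 - <<'E'
from pots import *
s=st();print(s['wrist_torque']);pots()
E
```

```text
t 30.68 p [ 447.2 -242.8  156.4] rpy [3.141 0.    1.955] q [-0.5   0.25  1.94  0.    0.96 -0.88] F [ 0.6 -0.1 -2.5] op 0.296 44.4
[ 0.00623272 -0.01961434 -0.06400704]
top green [275, 258, 15, 15, 150] [506.  47.  78.] [30. 29. 10.]
top green [316, 270, 12, 12, 110] [478. -50.  78.] [26. 24. 14.]
top rim [220, 266, 19, 19, 138] [487. 184.  52.] [45. 43.  9.]
top rim [190, 278, 20, 19, 142] [459. 259.  52.] [44. 44. 11.]
top grip [418, 173, 13, 14, 125] [ 666. -271.  245.] [19. 18. 35.]
side green [262, 238, 9, 13, 68] [454. -85. 235.] [ 90. 291. 342.]
side green [271, 272, 7, 13, 56] [ 440. -141.  201.] [ 63. 195. 271.]
side rim [268, 283, 11, 10, 40] [459. -58.  51.] [12. 25. 13.]
side grip [415, 257, 16, 21, 226] [ 665. -276.  244.] [18. 17. 35.]
```

Pot A was knocked to about (478,-52), but it is still upright inside the tray, so it can stay. Next I turn the mister to yaw 30° for aiming.

Request:
{"method": "step_arm", "body": {
  "moves": [
    {"tx": 0,"ty": 0,"tz": 0,"ax": 0,"ay": 0,"az": 0.1},
    {"tx": 0,"ty": 0,"tz": 0,"ax": 0,"ay": 0,"az": 0.1},
    {"tx": 0,"ty": 0,"tz": 0,"ax": 0,"ay": 0,"az": 0.1},
    {"tx": 0,"ty": 0,"tz": 0,"ax": 0,"ay": 0,"az": 0.1},
    {"tx": 0,"ty": 0,"tz": 0,"ax": 0,"ay": 0,"az": 0.1}
  ]
}}

```text
clock: 31.4
eef_pos: [446.9, -242.6, 155.1]
tcp_rot: [-3.141, -0.0, 1.164]
contact_force: [0.2, 0.1, -2.9]
opening: 0.294
grasp_force: 44.4
```

Request:
{"method": "step_arm", "body": {
  "moves": [
    {"tx": 0,"ty": 0,"tz": 0,"ax": 0,"ay": 0,"az": 0.1},
    {"tx": 0,"ty": 0,"tz": 0,"ax": 0,"ay": 0,"az": 0.1},
    {"tx": 0,"ty": 0,"tz": 0,"ax": 0,"ay": 0,"az": 0.1},
    {"tx": 0,"ty": 0,"tz": 0,"ax": 0,"ay": 0,"az": 0.11},
    {"tx": 0,"ty": 0,"tz": 0,"ax": 0,"ay": 0,"az": 0}
  ]
}}

```text
clock: 32.02
eef_pos: [446.9, -242.7, 155.2]
tcp_rot: [-3.141, 0.0, 0.526]
contact_force: [0.5, 0.6, -2.8]
opening: 0.299
grasp_force: 44.4
```

Request:
{"method": "step_arm", "body": {
  "moves": [
    {"tx": 0.24,"ty": -0.85,"tz": 0,"ax": 0,"ay": 0,"az": 0},
    {"tx": 0,"ty": -0.9,"tz": 0,"ax": 0,"ay": 0,"az": 0},
    {"tx": 0,"ty": -0.9,"tz": 0,"ax": 0,"ay": 0,"az": 0},
    {"tx": 0,"ty": -0.9,"tz": 0,"ax": 0,"ay": 0,"az": 0},
    {"tx": 0,"ty": -0.9,"tz": 0,"ax": 0,"ay": 0,"az": 0}
  ]
}}

```text
clock: 32.65
eef_pos: [395.6, -142.0, 155.4]
tcp_rot: [3.141, -0.0, 0.526]
contact_force: [-0.5, 0.1, -2.7]
opening: 0.301
grasp_force: 45.0
```

Request:
{"method": "step_arm", "body": {
  "moves": [
    {"tx": 0,"ty": -0.9,"tz": 0,"ax": 0,"ay": 0,"az": 0},
    {"tx": 0,"ty": -0.9,"tz": 0.2,"ax": 0,"ay": 0,"az": 0},
    {"tx": 0,"ty": -0.9,"tz": 0.2,"ax": 0,"ay": 0,"az": 0},
    {"tx": 0,"ty": 0,"tz": 0.1,"ax": 0,"ay": 0,"az": 0},
    {"tx": 0,"ty": 0,"tz": 0,"ax": 0,"ay": 0,"az": 0}
  ]
}}

```text
clock: 33.28
eef_pos: [363.1, -85.1, 143.0]
tcp_rot: [3.141, -0.001, 0.526]
contact_force: [0.1, -0.4, -2.0]
opening: 0.299
grasp_force: 45.3
```

```bash
python3 - <<'E'
from pots import *
s=st();p=s['eef_pos'];t=s['tcp_rot'][2];c,n=np.cos(t),np.sin(t)
noz=np.array([p[0]+39*c,p[1]+39*n,p[2]-107+126]);mid=np.array([506,.5,35]);d=mid-noz;sp=np.array([c*.707,n*.707,-.707])
print('noz',noz,'dist',np.linalg.norm(d),'ang deg',np.degrees(np.arccos(d@sp/np.linalg.norm(d))),'tool err',d[:2]@[c,n]-127.3,d[:2]@[n,-c])
for nm in('side','top'):
    im,d,i=grab(nm,nm+'8');P=cloud(i,d);g=(P[...,0]>390)&(P[...,0]<620)&(np.abs(P[...,1])<110)
    hsv=cv2.cvtColor(im,cv2.COLOR_RGB2HSV).astype(int);m=g&(hsv[...,0]>50)&(hsv[...,0]<88)&(hsv[...,1]>60)&(P[...,2]>40)&(P[...,2]<100)
    cc,l,s2,_=cv2.connectedComponentsWithStats(m.astype(np.uint8))
    for k in range(1,cc):
        if s2[k,4]>30:q=P[l==k];print(nm,np.round(np.percentile(q,[3,97],axis=0)).tolist())
E
```

```text
t 33.27 p [363.1 -85.1 143. ] rpy [ 3.141e+00 -1.000e-03  5.260e-01] q [-0.23  0.05  2.21 -0.    0.87  0.81] F [ 0.1 -0.4 -2. ] op 0.299 45.3
noz [396.8044941  -65.51497861 162.01975073] dist 180.04347526390623 ang deg 1.2342546930535299 tool err 0.27954536062668467 -2.2573247122307065
side [[487.0, 26.0, 66.0], [523.0, 63.0, 82.0]]
side [[462.0, -67.0, 65.0], [490.0, -42.0, 83.0]]
top [[491.0, 32.0, 71.0], [521.0, 61.0, 84.0]]
top [[466.0, -62.0, 73.0], [491.0, -38.0, 86.0]]
```

View pics/side8.png

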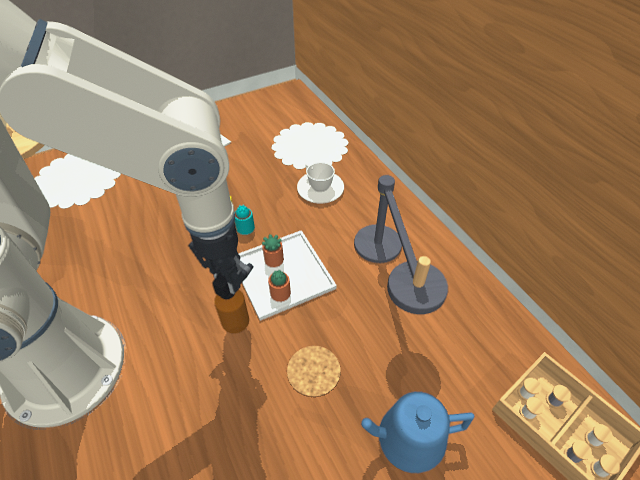

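The side view shows the mister held upright at (232,310), aimed at the tray, with both pots upright at (273,250) and (279,286), the lamp aside, and the whole coaster visible at (314,371). A small correction, then hold for 2.5 s.

Request:
{"method": "step_arm", "body": {
  "moves": [
    {"tx": 0,"ty": -0.09,"tz": 0,"ax": 0,"ay": 0,"az": 0},
    {"tx": 0,"ty": 0,"tz": 0,"ax": 0,"ay": 0,"az": 0},
    {"tx": 0,"ty": 0,"tz": 0,"ax": 0,"ay": 0,"az": 0},
    {"tx": 0,"ty": 0,"tz": 0,"ax": 0,"ay": 0,"az": 0},
    {"tx": 0,"ty": 0,"tz": 0,"ax": 0,"ay": 0,"az": 0}
  ]
}}

```text
clock: 34.0
eef_pos: [361.5, -83.1, 142.8]
tcp_rot: [-3.142, 0.0, 0.525]
contact_force: [0.4, 0.1, -1.4]
opening: 0.3
grasp_force: 45.3
```

Request:
{"method": "step_arm", "body": {
  "moves": [
    {"tx": 0,"ty": 0,"tz": 0,"ax": 0,"ay": 0,"az": 0},
    {"tx": 0,"ty": 0,"tz": 0,"ax": 0,"ay": 0,"az": 0},
    {"tx": 0,"ty": 0,"tz": 0,"ax": 0,"ay": 0,"az": 0},
    {"tx": 0,"ty": 0,"tz": 0,"ax": 0,"ay": 0,"az": 0},
    {"tx": 0,"ty": 0,"tz": 0,"ax": 0,"ay": 0,"az": 0}
  ]
}}

```text
clock: 34.62
eef_pos: [361.5, -83.1, 142.8]
tcp_rot: [-3.142, 0.0, 0.525]
contact_force: [0.0, 0.4, -2.1]
opening: 0.304
grasp_force: 45.3
```

Request:
{"method": "step_arm", "body": {
  "moves": [
    {"tx": 0,"ty": 0,"tz": 0,"ax": 0,"ay": 0,"az": 0},
    {"tx": 0,"ty": 0,"tz": 0,"ax": 0,"ay": 0,"az": 0},
    {"tx": 0,"ty": 0,"tz": 0,"ax": 0,"ay": 0,"az": 0},
    {"tx": 0,"ty": 0,"tz": 0,"ax": 0,"ay": 0,"az": 0},
    {"tx": 0,"ty": 0,"tz": 0,"ax": 0,"ay": 0,"az": 0}
  ]
}}

```text
clock: 35.25
eef_pos: [361.5, -83.1, 142.8]
tcp_rot: [-3.142, 0.0, 0.525]
contact_force: [-0.4, -0.7, -3.0]
opening: 0.3
grasp_force: 45.3
```

Request:
{"method": "step_arm", "body": {
  "moves": [
    {"tx": 0,"ty": 0,"tz": 0,"ax": 0,"ay": 0,"az": 0},
    {"tx": 0,"ty": 0,"tz": 0,"ax": 0,"ay": 0,"az": 0},
    {"tx": 0,"ty": 0,"tz": 0,"ax": 0,"ay": 0,"az": 0},
    {"tx": 0,"ty": 0,"tz": 0,"ax": 0,"ay": 0,"az": 0},
    {"tx": 0,"ty": 0,"tz": 0,"ax": 0,"ay": 0,"az": 0}
  ]
}}

```text
clock: 35.88
eef_pos: [361.5, -83.1, 142.8]
tcp_rot: [-3.142, 0.0, 0.525]
contact_force: [-0.2, 0.8, -2.6]
opening: 0.3
grasp_force: 45.3
```

```bash
python3 - <<'E'
from pots import *
s=st();p=s['eef_pos'];t=s['tcp_rot'][2];c,n=np.cos(t),np.sin(t)
# held mister check: head top & bottle axis seen from top+side
for nm in('side','top'):
    im,d,i=grab(nm);P=cloud(i,d);X,Y,Z=P[...,0],P[...,1],P[...,2];hsv=cv2.cvtColor(im,cv2.COLOR_RGB2HSV).astype(int)
    g=(X>300)&(X<420)&(Y>-150)&(Y<-40)&(im[...,0].astype(int)>im[...,2]+25)&(im.max(2)<150)
    for a,b in((45,70),(75,100),(105,130)):
        q=P[g&(Z>a)&(Z<b)]
        if len(q)>20:print(nm,a,len(q),np.round(np.percentile(q,[3,97],axis=0)[:,:2]).tolist())
    if nm=='top': c0,r0=(401,282),45
    else: c0,r0=(314,371),45
    y,x=np.mgrid[0:480,0:640];near=(np.hypot(x-c0[0],y-c0[1])<r0)&(X>390)
    lab=cv2.cvtColor(cv2.GaussianBlur(im,(5,5),0),cv2.COLOR_RGB2LAB).astype(int)
    m=(near&(lab[...,1]<150)&(lab[...,2]>145)).astype(np.uint8)
    m=cv2.morphologyEx(m,3,np.ones((5,5)));m=cv2.morphologyEx(m,2,np.ones((5,5)));cc,l,s2,_=cv2.connectedComponentsWithStats(m);k=1+np.argmax(s2[1:,4])
    h=cv2.convexHull(np.argwhere(l==k)[:,::-1].astype(np.int32))[:,0].astype(float);w=onplane(i,h[:,0],h[:,1],4.)[:,:2]
    A=np.c_[2*w,np.ones(len(w))];f=np.linalg.lstsq(A,(w**2).sum(1),rcond=None)[0];print(nm,'coaster',s2[k],f[:2],np.sqrt(f[2]+f[0]**2+f[1]**2))
E
```

```text
t 35.88 p [361.5 -83.1 142.8] rpy [-3.142  0.     0.525] q [-0.23  0.05  2.22  0.    0.87  0.82] F [-0.2  0.8 -2.6] op 0.3 45.3
side 45 186 [[325.0, -117.0], [380.0, -94.0]]
side 75 192 [[326.0, -117.0], [381.0, -93.0]]
side 105 336 [[326.0, -117.0], [380.0, -83.0]]
side coaster [ 272  327   87   89 5876] [ 460.65471826 -249.56883267] 94.48994883986217
top coaster [ 357  238   89   72 5396] [ 463.15795955 -253.40629287] 112.90354972088669
```

The hold is done. Redo the coaster fit with the hue mask that worked before.

```bash
python3 - <<'E'
from pots import *
for nm,c0 in(('side',(314,371)),('top',(401,282))):
    im,d,i=grab(nm);y,x=np.mgrid[0:480,0:640];near=np.hypot(x-c0[0],y-c0[1])<38
    hsv=cv2.cvtColor(im,cv2.COLOR_RGB2HSV).astype(int)
    for h0 in (13,14,15):
        m=(near&(hsv[...,0]>=h0)&(hsv[...,0]<30)&(hsv[...,2]>70)).astype(np.uint8)
        m=cv2.morphologyEx(m,2,np.ones((3,3)));m=cv2.morphologyEx(m,3,np.ones((5,5)));m=cv2.morphologyEx(m,2,np.ones((5,5)));cc,l,s2,_=cv2.connectedComponentsWithStats(m);k=1+np.argmax(s2[1:,4])
        h=cv2.convexHull(np.argwhere(l==k)[:,::-1].astype(np.int32))[:,0].astype(float);w=onplane(i,h[:,0],h[:,1],4.)[:,:2]
        A=np.c_[2*w,np.ones(len(w))];f=np.linalg.lstsq(A,(w**2).sum(1),rcond=None)[0];print(nm,h0,s2[k],f[:2],np.sqrt(f[2]+f[0]**2+f[1]**2))
E
```

```text
side 13 [ 277  334   75   75 4499] [ 459.26063379 -251.47940217] 79.84343330699666
side 14 [ 287  346   54   51 2188] [ 457.29016788 -252.05630495] 55.52717469497006
side 15 [ 287  346   53   50 2128] [ 457.20985635 -252.24320578] 54.62870995086552
top 13 [ 379  260   43   43 1509] [ 459.49071985 -250.99981098] 56.77682519187659
top 14 [ 380  262   41   41 1379] [ 458.92101012 -250.82652132] 54.76959972196805Traceback (most recent call last):
  File "<stdin>", line 7, in <module>
    return _wrapfunc(a, 'argmax', axis=axis, out=out, **kwds)
    return bound(*args, **kwds)
ValueError: attempt to get argmax of an empty sequence
```

Request:
{"method": "step_arm", "body": {
  "moves": [
    {"tx": 0.24,"ty": 0.5,"tz": -0.2,"ax": 0,"ay": 0,"az": 0},
    {"tx": 0,"ty": 0.9,"tz": 0,"ax": 0,"ay": 0,"az": 0},
    {"tx": 0,"ty": 0.9,"tz": 0,"ax": 0,"ay": 0,"az": 0},
    {"tx": 0,"ty": 0.9,"tz": 0,"ax": 0,"ay": 0,"az": 0},
    {"tx": 0,"ty": 0.9,"tz": 0,"ax": 0,"ay": 0,"az": 0}
  ]
}}

```text
clock: 36.7
eef_pos: [418.9, -170.3, 147.8]
tcp_rot: [-3.142, 0.0, 0.525]
contact_force: [1.0, 0.6, -3.1]
opening: 0.299
grasp_force: 45.3
```

Request:
{"method": "step_arm", "body": {
  "moves": [
    {"tx": 0,"ty": 0.9,"tz": 0,"ax": 0,"ay": 0,"az": 0},
    {"tx": 0,"ty": 0.9,"tz": 0,"ax": 0,"ay": 0,"az": 0},
    {"tx": 0,"ty": 0.9,"tz": 0,"ax": 0,"ay": 0,"az": 0},
    {"tx": 0,"ty": 0.96,"tz": 0,"ax": 0,"ay": 0,"az": 0},
    {"tx": 0,"ty": 0,"tz": 0,"ax": 0,"ay": 0,"az": 0}
  ]
}}

```text
clock: 37.33
eef_pos: [465.1, -249.7, 147.8]
tcp_rot: [3.141, -0.0, 0.524]
contact_force: [0.4, 0.6, -2.7]
opening: 0.3
grasp_force: 45.6
```

```bash
python3 - <<'E'
from pots import *
s=st()
for nm in('side','top'):
    im,d,i=grab(nm);P=cloud(i,d);X,Y,Z=P[...,0],P[...,1],P[...,2]
    g=(X>400)&(X<520)&(Y>-310)&(Y<-200)&(im[...,0].astype(int)>im[...,2]+25)&(im.max(2)<150)
    for a,b in((50,75),(80,105),(110,135)):
        q=P[g&(Z>a)&(Z<b)]
        if len(q)>20:print(nm,a,len(q),np.round(np.percentile(q,[2,98],axis=0)[:,:2]).tolist())
E
```

```text
t 37.33 p [ 465.1 -249.7  147.8] rpy [ 3.141 -0.     0.524] q [-0.5   0.28  1.91 -0.    0.95  0.55] F [ 0.4  0.6 -2.7] op 0.3 45.6
side 50 164 [[428.0, -284.0], [477.0, -251.0]]
side 80 182 [[428.0, -284.0], [478.0, -252.0]]
side 110 358 [[428.0, -283.0], [484.0, -239.0]]
top 110 39 [[460.0, -234.0], [482.0, -221.0]]
```

Request:
{"method": "step_arm", "body": {
  "moves": [
    {"tx": 0.03,"ty": -0.06,"tz": 0.4,"ax": 0,"ay": 0,"az": 0},
    {"tx": 0,"ty": 0,"tz": 0.4,"ax": 0,"ay": 0,"az": 0},
    {"tx": 0,"ty": 0,"tz": 0.4,"ax": 0,"ay": 0,"az": 0},
    {"tx": 0,"ty": 0,"tz": 0.16,"ax": 0,"ay": 0,"az": 0},
    {"tx": 0,"ty": 0,"tz": 0.06,"ax": 0,"ay": 0,"az": 0}
  ]
}}

```text
clock: 38.05
eef_pos: [463.8, -246.2, 112.0]
tcp_rot: [-3.141, 0.0, 0.525]
contact_force: [0.9, -0.5, -2.2]
opening: 0.3
grasp_force: 45.5
```

Request:
{"method": "step_arm", "body": {
  "moves": [
    {"tx": 0,"ty": 0,"tz": 0.04,"ax": 0,"ay": 0,"az": 0},
    {"tx": 0,"ty": 0,"tz": 0,"ax": 0,"ay": 0,"az": 0}
  ]
}}

```text
clock: 38.3
eef_pos: [464.0, -246.4, 111.5]
tcp_rot: [3.141, -0.0, 0.525]
contact_force: [-0.5, 1.0, -2.3]
opening: 0.297
grasp_force: 45.5
```

Request:
{"method": "step_arm", "body": {
  "moves": [
    {"tx": 0,"ty": 0.04,"tz": 0.04,"ax": 0,"ay": 0,"az": 0},
    {"tx": 0,"ty": 0,"tz": 0,"ax": 0,"ay": 0,"az": 0}
  ]
}}

```text
clock: 38.55
eef_pos: [464.5, -247.0, 111.0]
tcp_rot: [-3.141, -0.0, 0.525]
contact_force: [-1.8, 3.7, 5.5]
opening: 0.303
grasp_force: 46.7
```

Request:
{"method": "step_arm", "body": {
  "moves": [
    {"tx": 0,"ty": 0,"tz": 0.04,"ax": 0,"ay": 0,"az": 0},
    {"tx": 0,"ty": 0,"tz": 0,"ax": 0,"ay": 0,"az": 0}
  ]
}}

```text
clock: 38.8
eef_pos: [464.7, -247.0, 111.0]
tcp_rot: [3.141, -0.001, 0.525]
contact_force: [-4.2, 3.8, 16.5]
opening: 0.299
grasp_force: 48.2
```

Request:
{"method": "step_arm", "body": {
  "moves": [
    {"tx": 0,"ty": 0,"tz": -0.05,"ax": 0,"ay": 0,"az": 0},
    {"tx": 0,"ty": 0,"tz": 0,"ax": 0,"ay": 0,"az": 0}
  ]
}}

```text
clock: 39.05
eef_pos: [464.8, -247.3, 111.0]
tcp_rot: [3.141, -0.001, 0.525]
contact_force: [0.2, 0.9, 4.3]
opening: 0.296
grasp_force: 46.3
```

Request:
{"method": "step_arm", "body": {
  "moves": [
    {"tx": 0,"ty": 0,"tz": 0,"ax": 0,"ay": 0,"az": 0},
    {"tx": 0,"ty": 0,"tz": 0,"ax": 0,"ay": 0,"az": 0},
    {"tx": 0,"ty": 0,"tz": 0,"ax": 0,"ay": 0,"az": 0},
    {"tx": 0,"ty": 0,"tz": 0,"ax": 0,"ay": 0,"az": 0}
  ],
  "gripper": 1
}}

```text
clock: 39.55
eef_pos: [464.4, -247.2, 110.5]
tcp_rot: [-3.142, 0.0, 0.525]
contact_force: [0.9, 0.6, -0.6]
opening: 1.003
grasp_force: 0.0
```

Request:
{"method": "step_arm", "body": {
  "moves": [
    {"tx": 0,"ty": 0,"tz": -0.5,"ax": 0,"ay": 0,"az": 0},
    {"tx": 0,"ty": 0,"tz": -0.8,"ax": 0,"ay": 0,"az": 0},
    {"tx": 0,"ty": 0,"tz": -0.9,"ax": 0,"ay": 0,"az": 0},
    {"tx": 0,"ty": 0,"tz": -0.9,"ax": 0,"ay": 0,"az": -0.11},
    {"tx": 0,"ty": 0,"tz": -0.9,"ax": 0,"ay": 0,"az": -0.11}
  ]
}}

```text
clock: 40.17
eef_pos: [464.4, -247.2, 212.3]
tcp_rot: [3.141, -0.0, 0.877]
contact_force: [0.3, -0.1, 0.8]
opening: 1.002
grasp_force: 0.0
```

Request:
{"method": "step_arm", "body": {
  "moves": [
    {"tx": 0,"ty": 0,"tz": -0.9,"ax": 0,"ay": 0,"az": -0.11},
    {"tx": 0,"ty": 0,"tz": -0.9,"ax": 0,"ay": 0,"az": -0.11},
    {"tx": 0,"ty": 0,"tz": -0.9,"ax": 0,"ay": 0,"az": -0.11},
    {"tx": 0,"ty": 0,"tz": -0.9,"ax": 0,"ay": 0,"az": -0.116},
    {"tx": 0,"ty": 0,"tz": 0,"ax": 0,"ay": 0,"az": 0}
  ]
}}

```text
clock: 40.8
eef_pos: [465.2, -247.6, 302.9]
tcp_rot: [3.138, 0.002, 1.571]
contact_force: [0.7, -0.3, -0.2]
opening: 0.997
grasp_force: 0.0
```

```bash
python3 - <<'E'
from pots import *
s=st();pots()
for nm in('side','top'):
    im,d,i=grab(nm,nm+'9');P=cloud(i,d);X,Y,Z=P[...,0],P[...,1],P[...,2]
    for nme,a,b in(('bottle',30,105),('head',148,168)):
        q=P[(X>400)&(X<520)&(Y>-310)&(Y<-190)&(Z>a)&(Z<b)]
        if len(q)>20:print(nm,nme,len(q),np.round(np.percentile(q,[2,98],axis=0)).tolist())
E
```

```text
t 40.8 p [ 465.2 -247.6  302.9] rpy [3.138e+00 2.000e-03 1.571e+00] q [-0.49  0.12  1.74 -0.    1.27 -0.49] F [ 0.7 -0.3 -0.2] op 0.997 0.0
top green [275, 257, 16, 16, 152] [506.  46.  78.] [30. 31. 11.]
top green [316, 270, 12, 12, 112] [479. -50.  78.] [24. 25. 13.]
top rim [220, 266, 19, 19, 138] [488. 184.  53.] [43. 44. 10.]
top rim [190, 278, 20, 19, 140] [460. 259.  52.] [42. 43. 12.]
top grip [418, 173, 13, 14, 123] [ 666. -271.  247.] [18. 18. 34.]
side green [271, 274, 8, 11, 50] [ 433. -155.  221.] [ 73. 210. 311.]
side rim [213, 194, 19, 15, 130] [457. 251.  51.] [43. 34. 13.]
side rim [234, 209, 19, 15, 137] [485. 177.  51.] [43. 38. 12.]
side rim [268, 283, 17, 11, 58] [467. -62.  51.] [25. 26. 13.]
side rim [298, 362, 30, 14, 94] [ 451. -266.   51.] [46. 31. 13.]
side grip [415, 257, 16, 21, 214] [ 665. -276.  244.] [18. 17. 35.]
side bottle 794 [[428.0, -282.0, 32.0], [483.0, -238.0, 104.0]]
side head 420 [[437.0, -270.0, 150.0], [484.0, -233.0, 164.0]]
top bottle 235 [[432.0, -275.0, 34.0], [483.0, -220.0, 104.0]]
top head 243 [[441.0, -261.0, 150.0], [487.0, -227.0, 164.0]]
```

View pics/side9.png

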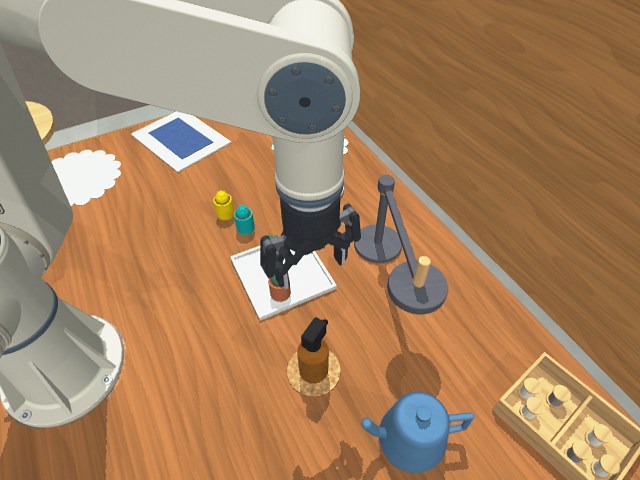

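The mister stands upright in the middle of the cork at (313,360), and the lamp grip is at (423,271). Going to grip the lamp.

Request:
{"method": "step_arm", "body": {
  "moves": [
    {"tx": -0.52,"ty": 0.9,"tz": 0,"ax": 0,"ay": 0,"az": 0},
    {"tx": -0.52,"ty": 0.9,"tz": 0,"ax": 0,"ay": 0,"az": 0},
    {"tx": 0,"ty": 0.9,"tz": 0,"ax": 0,"ay": 0,"az": 0},
    {"tx": 0,"ty": 0.9,"tz": 0,"ax": 0,"ay": 0,"az": 0},
    {"tx": 0,"ty": 0.9,"tz": 0,"ax": 0,"ay": 0,"az": 0}
  ]
}}

```text
clock: 41.62
eef_pos: [577.2, -272.9, 299.3]
tcp_rot: [-3.14, -0.001, 1.569]
contact_force: [-0.3, 0.1, 0.1]
opening: 0.996
grasp_force: 0.0
```

Request:
{"method": "step_arm", "body": {
  "moves": [
    {"tx": 0,"ty": 0.9,"tz": 0,"ax": 0,"ay": 0,"az": 0},
    {"tx": 0,"ty": 0.9,"tz": 0,"ax": 0,"ay": 0,"az": 0},
    {"tx": 0,"ty": 0.9,"tz": 0,"ax": 0,"ay": 0,"az": 0},
    {"tx": 0,"ty": 0.9,"tz": 0,"ax": 0,"ay": 0,"az": 0},
    {"tx": 0,"ty": 0,"tz": 0,"ax": 0,"ay": 0,"az": 0}
  ]
}}

```text
clock: 42.25
eef_pos: [667.4, -272.6, 298.7]
tcp_rot: [-3.14, -0.001, 1.571]
contact_force: [0.4, -0.5, -0.5]
opening: 0.999
grasp_force: 0.0
```

Request:
{"method": "step_arm", "body": {
  "moves": [
    {"tx": 0,"ty": 0,"tz": 0.75,"ax": 0,"ay": 0,"az": 0},
    {"tx": 0,"ty": 0,"tz": 0.8,"ax": 0,"ay": 0,"az": 0},
    {"tx": 0,"ty": 0,"tz": 0.8,"ax": 0,"ay": 0,"az": 0},
    {"tx": 0,"ty": 0,"tz": 0.8,"ax": 0,"ay": 0,"az": 0},
    {"tx": 0,"ty": 0,"tz": 0.7,"ax": 0,"ay": 0,"az": 0}
  ]
}}

```text
clock: 42.88
eef_pos: [666.5, -273.0, 202.6]
tcp_rot: [-3.141, -0.0, 1.571]
contact_force: [0.1, 0.4, 0.1]
opening: 0.999
grasp_force: 0.0
```

Request:
{"method": "step_arm", "body": {
  "moves": [
    {"tx": 0,"ty": 0,"tz": 0,"ax": 0,"ay": 0,"az": 0},
    {"tx": 0,"ty": 0,"tz": 0,"ax": 0,"ay": 0,"az": 0},
    {"tx": 0,"ty": 0,"tz": 0,"ax": 0,"ay": 0,"az": 0},
    {"tx": 0,"ty": 0,"tz": 0,"ax": 0,"ay": 0,"az": 0},
    {"tx": 0,"ty": 0,"tz": 0,"ax": 0,"ay": 0,"az": 0}
  ],
  "gripper": 0,
  "newtons": 30
}}

```text
clock: 43.5
eef_pos: [667.4, -273.1, 205.4]
tcp_rot: [3.14, 0.001, 1.571]
contact_force: [0.6, 0.9, 5.6]
opening: 0.249
grasp_force: 29.6
```

```bash
python3 - <<'E'
from h import *
s=st();p=s['eef_pos'];h=np.array([757.5,-30]);v=h-p[:2];L=np.hypot(*v);th=np.arctan2(v[1],v[0]);print(L,th)
tt=np.arctan2(h[1]-0.5,h[0]-506);print('target',tt,h-260*np.array([np.cos(tt),np.sin(tt)]))
t=np.linspace(th,tt,17);x=h[0]-260*np.cos(t);y=h[1]-260*np.sin(t)
for a,b in zip(np.diff(x),np.diff(y)):print('tx %.2f ty %.2f'%(b/25,a/25))
E
```

```text
t 43.5 p [ 667.4 -273.1  205.4] rpy [3.140e+00 1.000e-03 1.571e+00] q [-0.39  0.51  1.42  0.    1.21 -0.39] F [0.6 0.9 5.6] op 0.249 29.6
259.27212177039405 1.2160608135691846
target -0.12068304042590365 [499.39107464   1.30148001]
tx 0.34 ty -0.80
tx 0.40 ty -0.77
tx 0.46 ty -0.73
tx 0.52 ty -0.69
tx 0.58 ty -0.65
tx 0.63 ty -0.60
tx 0.68 ty -0.54
tx 0.72 ty -0.48
tx 0.76 ty -0.42
tx 0.79 ty -0.36
tx 0.82 ty -0.29
tx 0.84 ty -0.22
tx 0.86 ty -0.15
tx 0.87 ty -0.08
tx 0.87 ty -0.00
tx 0.87 ty 0.07
```

Request:
{"method": "step_arm", "body": {
  "moves": [
    {"tx": 0.34,"ty": -0.8,"tz": 0,"ax": 0,"ay": 0,"az": 0},
    {"tx": 0.4,"ty": -0.77,"tz": 0,"ax": 0,"ay": 0,"az": 0},
    {"tx": 0.46,"ty": -0.73,"tz": 0,"ax": 0,"ay": 0,"az": 0},
    {"tx": 0.52,"ty": -0.69,"tz": 0,"ax": 0,"ay": 0,"az": 0},
    {"tx": 0.58,"ty": -0.65,"tz": 0,"ax": 0,"ay": 0,"az": 0}
  ]
}}

```text
clock: 44.12
eef_pos: [576.6, -215.9, 205.2]
tcp_rot: [3.138, 0.001, 1.571]
contact_force: [3.7, -2.0, 1.8]
opening: 0.249
grasp_force: 30.5
```

Request:
{"method": "step_arm", "body": {
  "moves": [
    {"tx": 0.63,"ty": -0.6,"tz": 0,"ax": 0,"ay": 0,"az": 0},
    {"tx": 0.68,"ty": -0.54,"tz": 0,"ax": 0,"ay": 0,"az": 0},
    {"tx": 0.72,"ty": -0.48,"tz": 0,"ax": 0,"ay": 0,"az": 0},
    {"tx": 0.76,"ty": -0.42,"tz": 0,"ax": 0,"ay": 0,"az": 0},
    {"tx": 0.79,"ty": -0.36,"tz": 0,"ax": 0,"ay": 0,"az": 0}
  ]
}}

```text
clock: 44.75
eef_pos: [516.8, -125.7, 205.2]
tcp_rot: [3.138, 0.001, 1.571]
contact_force: [9.1, -1.7, 0.4]
opening: 0.252
grasp_force: 30.6
```

Request:
{"method": "step_arm", "body": {
  "moves": [
    {"tx": 0.82,"ty": -0.29,"tz": 0,"ax": 0,"ay": 0,"az": 0},
    {"tx": 0.84,"ty": -0.22,"tz": 0,"ax": 0,"ay": 0,"az": 0},
    {"tx": 0.86,"ty": -0.15,"tz": 0,"ax": 0,"ay": 0,"az": 0},
    {"tx": 0.87,"ty": -0.08,"tz": 0,"ax": 0,"ay": 0,"az": 0},
    {"tx": 0.87,"ty": 0,"tz": 0,"ax": 0,"ay": 0,"az": 0}
  ]
}}

```text
clock: 45.38
eef_pos: [499.9, -19.4, 205.2]
tcp_rot: [3.135, 0.001, 1.571]
contact_force: [17.1, -4.0, -7.2]
opening: 0.252
grasp_force: 30.5
```

Request:
{"method": "step_arm", "body": {
  "moves": [
    {"tx": 0.87,"ty": 0.07,"tz": 0,"ax": 0,"ay": 0,"az": 0},
    {"tx": 0,"ty": 0,"tz": 0,"ax": 0,"ay": 0,"az": 0},
    {"tx": 0,"ty": 0,"tz": 0,"ax": 0,"ay": 0,"az": 0}
  ]
}}

```text
clock: 45.75
eef_pos: [502.5, 2.7, 205.1]
tcp_rot: [3.134, 0.0, 1.572]
contact_force: [16.0, -1.1, -5.9]
opening: 0.246
grasp_force: 30.7
```

```bash
python3 - <<'E'
from pots import *
s=st()
for nm in('side','top'):
    im,d,i=grab(nm);P=cloud(i,d);X,Y,Z=P[...,0],P[...,1],P[...,2]
    q=P[(X>400)&(X<600)&(Y>-110)&(Y<110)&(Z>165)&(Z<197)]
    if len(q)>20:print(nm,'disc',len(q),np.round(np.percentile(q,[1,99],axis=0)).tolist())
E
```

```text
t 45.75 p [502.5   2.7 205.1] rpy [3.134 0.    1.572] q [ 0.    0.17  1.91 -0.    1.05  0.  ] F [16.  -1.1 -5.9] op 0.246 30.7
side disc 1377 [[447.0, -45.0, 174.0], [571.0, 54.0, 196.0]]
top disc 124 [[451.0, -26.0, 187.0], [467.0, 51.0, 197.0]]
```

Request:
{"method": "step_arm", "body": {
  "moves": [
    {"tx": 0,"ty": 0,"tz": 0,"ax": 0,"ay": 0,"az": 0},
    {"tx": 0,"ty": 0,"tz": 0,"ax": 0,"ay": 0,"az": 0},
    {"tx": 0,"ty": 0,"tz": 0,"ax": 0,"ay": 0,"az": 0},
    {"tx": 0,"ty": 0,"tz": 0,"ax": 0,"ay": 0,"az": 0}
  ],
  "gripper": 1
}}

```text
clock: 46.35
eef_pos: [498.7, 2.2, 204.3]
tcp_rot: [-3.141, -0.0, 1.571]
contact_force: [0.1, -0.2, 0.1]
opening: 0.998
grasp_force: 0.0
```

Request:
{"method": "step_arm", "body": {
  "moves": [
    {"tx": 0,"ty": 0,"tz": -0.6,"ax": 0,"ay": 0,"az": 0},
    {"tx": 0,"ty": 0,"tz": -0.9,"ax": 0,"ay": 0,"az": 0},
    {"tx": 0,"ty": 0,"tz": -0.9,"ax": 0,"ay": 0,"az": 0},
    {"tx": 0,"ty": 0,"tz": -0.9,"ax": 0,"ay": 0,"az": 0},
    {"tx": 0,"ty": 0,"tz": -0.9,"ax": 0,"ay": 0,"az": 0}
  ]
}}

```text
clock: 46.98
eef_pos: [499.0, 2.1, 311.2]
tcp_rot: [3.141, -0.0, 1.571]
contact_force: [0.5, 0.0, -0.1]
opening: 0.998
grasp_force: 0.0
```

Request:
{"method": "step_arm", "body": {
  "moves": [
    {"tx": 0,"ty": -1,"tz": -0.5,"ax": 0,"ay": 0,"az": 0},
    {"tx": 0,"ty": -1,"tz": -0.5,"ax": 0,"ay": 0,"az": 0},
    {"tx": 0,"ty": -1,"tz": 0,"ax": 0,"ay": 0,"az": 0},
    {"tx": 0,"ty": -1,"tz": 0,"ax": 0,"ay": 0,"az": 0},
    {"tx": 0,"ty": -1,"tz": 0,"ax": 0,"ay": 0,"az": 0}
  ]
}}

```text
clock: 47.6
eef_pos: [373.1, 2.0, 335.4]
tcp_rot: [3.14, 0.0, 1.571]
contact_force: [0.6, 0.4, 0.7]
opening: 0.994
grasp_force: 0.0
```

```bash
python3 - <<'E'
from pots import *
s=st();pots()
for nm in('side','top'):
    im,d,i=grab(nm,nm+'10');P=cloud(i,d);X,Y,Z=P[...,0],P[...,1],P[...,2]
    q=P[(X>400)&(X<600)&(Y>-110)&(Y<110)&(Z>170)&(Z<197)]
    print(nm,'disc',len(q),np.round(np.percentile(q,[1,99],axis=0)).tolist())
E
```

```text
t 47.6 p [373.1   2.  335.4] rpy [3.14  0.    1.571] q [ 0.   -0.17  1.96 -0.    1.36  0.  ] F [0.6 0.4 0.7] op 0.994 0.0
top green [317, 270, 11, 12, 106] [479. -50.  79.] [25. 24. 13.]
top rim [220, 266, 19, 19, 145] [487. 184.  52.] [44. 44. 10.]
top rim [190, 278, 20, 19, 145] [459. 259.  51.] [44. 44. 12.]
top grip [287, 257, 11, 11, 93] [502.  10. 248.] [18. 18. 31.]
side green [262, 242, 18, 8, 102] [500.   3. 119.] [ 33.  90. 110.]
side green [271, 270, 15, 15, 171] [476. -55.  74.] [28. 24. 19.]
side rim [213, 194, 19, 15, 126] [457. 251.  51.] [44. 33. 12.]
side rim [234, 212, 12, 12, 75] [474. 177.  51.] [22. 35. 12.]
side rim [263, 246, 20, 12, 75] [504.  32.  51.] [44. 20. 12.]
side rim [268, 280, 22, 13, 84] [475. -63.  51.] [43. 24. 13.]
side rim [298, 362, 30, 14, 90] [ 452. -266.   51.] [49. 31. 13.]
side grip [264, 191, 12, 20, 182] [499.   5. 244.] [18. 15. 35.]
side disc 1522 [[447.0, -45.0, 174.0], [565.0, 58.0, 196.0]]
top disc 1629 [[453.0, -41.0, 188.0], [552.0, 63.0, 197.0]]
```

View pics/side10.png

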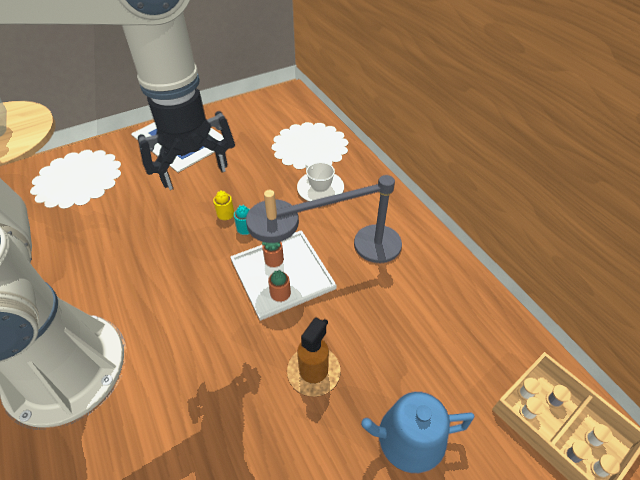

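View pics/top10.png

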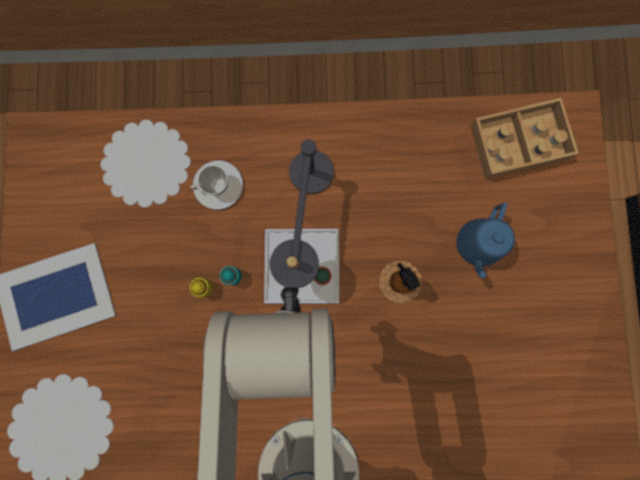

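Everything is in place, but the lamp grip at top (292,262) measures about 7 mm to +y of the tray's centre. I'll re-grip it and trim that.

Request:
{"method": "step_arm", "body": {
  "moves": [
    {"tx": 0.24,"ty": 1,"tz": 0,"ax": 0,"ay": 0,"az": 0},
    {"tx": 0,"ty": 1,"tz": 0,"ax": 0,"ay": 0,"az": 0},
    {"tx": 0,"ty": 1,"tz": 0,"ax": 0,"ay": 0,"az": 0},
    {"tx": 0,"ty": 1,"tz": 0.5,"ax": 0,"ay": 0,"az": 0},
    {"tx": 0,"ty": 1,"tz": 0.5,"ax": 0,"ay": 0,"az": 0}
  ]
}}

```text
clock: 48.42
eef_pos: [501.0, 8.2, 309.1]
tcp_rot: [3.141, 0.0, 1.572]
contact_force: [-0.9, -0.3, 0.0]
opening: 1.001
grasp_force: 0.0
```

Request:
{"method": "step_arm", "body": {
  "moves": [
    {"tx": 0,"ty": 0.08,"tz": 0.8,"ax": 0,"ay": 0,"az": 0},
    {"tx": 0,"ty": 0,"tz": 0.8,"ax": 0,"ay": 0,"az": 0},
    {"tx": 0,"ty": 0,"tz": 0.8,"ax": 0,"ay": 0,"az": 0},
    {"tx": 0,"ty": 0,"tz": 0.8,"ax": 0,"ay": 0,"az": 0},
    {"tx": 0,"ty": 0,"tz": 0.8,"ax": 0,"ay": 0,"az": 0}
  ]
}}

```text
clock: 49.05
eef_pos: [502.1, 8.1, 208.6]
tcp_rot: [3.141, -0.0, 1.571]
contact_force: [-0.0, -0.2, 0.1]
opening: 1.0
grasp_force: 0.0
```

Request:
{"method": "step_arm", "body": {
  "moves": [
    {"tx": 0,"ty": 0,"tz": 0,"ax": 0,"ay": 0,"az": 0},
    {"tx": 0,"ty": 0,"tz": 0,"ax": 0,"ay": 0,"az": 0},
    {"tx": 0,"ty": 0,"tz": 0,"ax": 0,"ay": 0,"az": 0},
    {"tx": 0,"ty": 0,"tz": 0,"ax": 0,"ay": 0,"az": 0},
    {"tx": 0,"ty": 0,"tz": 0,"ax": 0,"ay": 0,"az": 0}
  ],
  "gripper": 0,
  "newtons": 30
}}

```text
clock: 49.68
eef_pos: [502.4, 8.1, 210.3]
tcp_rot: [3.138, 0.0, 1.571]
contact_force: [4.7, -1.4, 2.5]
opening: 0.251
grasp_force: 32.4
```

Request:
{"method": "step_arm", "body": {
  "moves": [
    {"tx": -0.1,"ty": 0,"tz": 0,"ax": 0,"ay": 0,"az": 0},
    {"tx": -0.1,"ty": 0,"tz": 0,"ax": 0,"ay": 0,"az": 0},
    {"tx": -0.1,"ty": 0,"tz": 0,"ax": 0,"ay": 0,"az": 0},
    {"tx": 0,"ty": 0,"tz": 0,"ax": 0,"ay": 0,"az": 0}
  ]
}}

```text
clock: 50.18
eef_pos: [501.3, 0.8, 210.3]
tcp_rot: [3.14, -0.0, 1.572]
contact_force: [1.5, 1.6, 8.2]
opening: 0.25
grasp_force: 32.9
```

```bash
python3 - <<'E'
from pots import *
s=st()
im,d,i=grab('side');P=cloud(i,d);X,Y,Z=P[...,0],P[...,1],P[...,2]
for nme,a,b in(('disc',170,197),('grip',208,222)):
    q=P[(X>400)&(X<(600 if a<200 else 515))&(Y>-110)&(Y<110)&(Z>a)&(Z<b)];print(nme,len(q),np.round(np.percentile(q,[1,99],axis=0)).tolist())
E
```

```text
t 50.17 p [501.3   0.8 210.3] rpy [ 3.14  -0.     1.572] q [-0.    0.17  1.9   0.    1.07 -0.  ] F [1.5 1.6 8.2] op 0.25 32.9
disc 1426 [[446.0, -53.0, 173.0], [558.0, 46.0, 196.0]]
grip 47 [[489.0, -10.0, 208.0], [509.0, 2.0, 222.0]]
```

The disc centre is now at y ≈ -3.5 in the side view, against -3.1 for the tray in the same view. Release and withdraw.

Request:
{"method": "step_arm", "body": {
  "moves": [
    {"tx": 0,"ty": 0,"tz": 0,"ax": 0,"ay": 0,"az": 0},
    {"tx": 0,"ty": 0,"tz": 0,"ax": 0,"ay": 0,"az": 0},
    {"tx": 0,"ty": 0,"tz": 0,"ax": 0,"ay": 0,"az": 0},
    {"tx": 0,"ty": 0,"tz": 0,"ax": 0,"ay": 0,"az": 0}
  ],
  "gripper": 1
}}

```text
clock: 50.72
eef_pos: [500.7, 0.6, 209.1]
tcp_rot: [-3.141, 0.0, 1.571]
contact_force: [-0.1, 0.5, 0.5]
opening: 1.001
grasp_force: 0.0
```

Request:
{"method": "step_arm", "body": {
  "moves": [
    {"tx": 0,"ty": 0,"tz": -0.6,"ax": 0,"ay": 0,"az": 0},
    {"tx": 0,"ty": 0,"tz": -0.9,"ax": 0,"ay": 0,"az": 0},
    {"tx": 0,"ty": 0,"tz": -0.9,"ax": 0,"ay": 0,"az": 0},
    {"tx": 0,"ty": 0,"tz": -0.9,"ax": 0,"ay": 0,"az": 0},
    {"tx": 0,"ty": 0,"tz": -0.9,"ax": 0,"ay": 0,"az": 0}
  ]
}}

```text
clock: 51.35
eef_pos: [501.0, 0.6, 316.2]
tcp_rot: [3.141, 0.0, 1.571]
contact_force: [0.3, 0.3, -0.7]
opening: 1.001
grasp_force: 0.0
```

Request:
{"method": "step_arm", "body": {
  "moves": [
    {"tx": 0,"ty": -1,"tz": -0.5,"ax": 0,"ay": 0,"az": 0},
    {"tx": 0,"ty": -1,"tz": -0.5,"ax": 0,"ay": 0,"az": 0},
    {"tx": 0,"ty": -1,"tz": 0,"ax": 0,"ay": 0,"az": 0},
    {"tx": 0,"ty": -1,"tz": 0,"ax": 0,"ay": 0,"az": 0},
    {"tx": 0,"ty": 0,"tz": 0,"ax": 0,"ay": 0,"az": 0}
  ]
}}

```text
clock: 51.98
eef_pos: [400.1, 0.6, 340.5]
tcp_rot: [3.14, 0.0, 1.571]
contact_force: [0.6, -0.8, 0.1]
opening: 0.997
grasp_force: 0.0
```

```bash
python3 - <<'E'
from pots import *
s=st();pots()
for nm in('side','top'):
    im,d,i=grab(nm,nm+'11');P=cloud(i,d);X,Y,Z=P[...,0],P[...,1],P[...,2]
    q=P[(X>400)&(X<600)&(Y>-110)&(Y<110)&(Z>170)&(Z<197)]
    print(nm,'disc',len(q),np.round(np.percentile(q,[1,99],axis=0)).tolist())
E
```

```text
t 51.98 p [400.1   0.6 340.5] rpy [3.14  0.    1.571] q [-0.   -0.13  1.91 -0.    1.36 -0.  ] F [ 0.6 -0.8  0.1] op 0.997 0.0
top green [318, 270, 10, 12, 83] [476. -52.  79.] [24. 21. 14.]
top rim [220, 266, 19, 19, 142] [487. 184.  52.] [44. 44. 10.]
top rim [190, 278, 20, 19, 148] [460. 258.  51.] [44. 45. 12.]
top grip [290, 257, 11, 11, 90] [501.   3. 253.] [19. 18. 24.]
side green [265, 244, 15, 6, 61] [491.  -5. 119.] [ 45.  88. 110.]
side green [271, 270, 15, 15, 170] [476. -55.  74.] [28. 24. 18.]
side rim [213, 194, 19, 15, 129] [457. 250.  51.] [43. 32. 13.]
side rim [234, 211, 15, 13, 86] [476. 178.  51.] [28. 37. 12.]
side rim [263, 246, 20, 12, 78] [504.  32.  51.] [44. 20. 13.]
side rim [268, 280, 22, 13, 87] [475. -63.  51.] [43. 23. 13.]
side rim [300, 363, 28, 13, 85] [ 452. -269.   51.] [47. 24. 13.]
side grip [265, 193, 12, 20, 183] [498.  -1. 244.] [19. 15. 36.]
side disc 1547 [[446.0, -52.0, 173.0], [553.0, 51.0, 196.0]]
top disc 1352 [[456.0, -48.0, 188.0], [552.0, 55.0, 197.0]]
```

```bash
python3 -c "
from rig import workorder
print(workorder.sign_off())"
```

```text
the job is handed in; nothing more can be done
None
```

I did every step in the order asked and handed the job in at about 52 s. The sign-off gave no verdict; by my last measurements both pots (only two were there) stand upright on the tray, one about 3 cm from where I set it after a knock, the mister is back in the middle of its coaster, and the lamp head is within about 5 mm of the tray's centre.

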